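# Tip a counted batch of sample tubes into the bin and hang the batch marker

## Task

Gather all the red-capped sample tubes from the board onto the blue tilt tray while it lies flat. When all are on it together, lift the tray by its black handle until every tube has slid into the white bin, then lower it gently all the way down, without letting it drop. Last of all hang the green marker astride the steel bar, to show that the batch is packed, and leave the cup and the bottles where they stand.

Things in the scene. Friction and masses are not known exactly. Their poses are not given: they have to be found in the camera images.
- tube_1_mid (a point): middle of a sample tube with a red screw cap, lying on its side, 87 mm long, 17 mm across the cap and 14 mm across the body (grip the body from above), 12 to 18 g. This point is half-way along and half-way up (7.5 mm above what it lies on); x runs along the tube, y and z across it. At first it lies on a fixed grey work board whose top is 36 mm above the table. It does not roll. Three to five tubes are there; the others are absent (None).
- tube_2_mid (a point): middle of a sample tube with a red screw cap, lying on its side, 87 mm long, 17 mm across the cap and 14 mm across the body (grip the body from above), 12 to 18 g. This point is half-way along and half-way up (7.5 mm above what it lies on); x runs along the tube, y and z across it. At first it lies on a fixed grey work board whose top is 36 mm above the table. It does not roll. Three to five tubes are there; the others are absent (None).
- tube_3_mid (a point): middle of a sample tube with a red screw cap, lying on its side, 87 mm long, 17 mm across the cap and 14 mm across the body (grip the body from above), 12 to 18 g. This point is half-way along and half-way up (7.5 mm above what it lies on); x runs along the tube, y and z across it. At first it lies on a fixed grey work board whose top is 36 mm above the table. It does not roll. Three to five tubes are there; the others are absent (None).
- tube_4_mid (a point): middle of a sample tube with a red screw cap, lying on its side, 87 mm long, 17 mm across the cap and 14 mm across the body (grip the body from above), 12 to 18 g. This point is half-way along and half-way up (7.5 mm above what it lies on); x runs along the tube, y and z across it. At first it lies on a fixed grey work board whose top is 36 mm above the table. It does not roll. Three to five tubes are there; the others are absent (None).
- tube_5_mid (a point): middle of a sample tube with a red screw cap, lying on its side, 87 mm long, 17 mm across the cap and 14 mm across the body (grip the body from above), 12 to 18 g. This point is half-way along and half-way up (7.5 mm above what it lies on); x runs along the tube, y and z across it. At first it lies on a fixed grey work board whose top is 36 mm above the table. It does not roll. Three to five tubes are there; the others are absent (None).
- tray (a joint): hinge of the blue tilt tray in rad: 0 = lying flat on its rests, grows as the handle end is lifted, at most 1.15. It is not held up: let go, it falls shut. Lifting takes about 2 to 4 N at the handle. The tubes start to slide somewhere between 0.45 and 0.65 rad and leave surely by 0.95.
- tray_floor (a point): centre of the tray's flat floor (upper face), 95 mm above the board when down. Its x points along the tray from the handle end to the open mouth above the white bin, z is the tray's normal. Floor inside 175 mm along x by 240 mm along y; walls 20 mm high at the handle end and both sides, no wall at the mouth. Axes tilt with the tray.
- tray_handle (a point): middle of the black round handle bar at the tray's free end: 14 mm thick, 140 mm long along the tray's y, 40 mm outside the end wall and 40 mm above the tray floor's level; it can be pinched from above, the fingers on its two long sides, and turns in the grip as the tray tilts.
- tray_hinge (a point): middle of the tray's hinge line, which is the edge of its mouth at floor level: 180 mm in x from the tray's handle end, 90 mm from the tray_floor point. The handle bar is 220 mm from it along the tray's x and 40 mm above it while the tray is down.
- bin_floor (a point): centre of the inner floor of the fixed white bin below the tray's mouth, 16 mm above the board; inside 170 mm along x by 240 mm along y; walls 54 mm high on the tray side (its top 25 mm below the mouth), 114 mm on the other three. x points away from the tray.
- marker_mid (a point): middle (half-way up, 30 mm above its foot) of the green marker: a rigid saddle like an upside-down U, standing open side down on the board. 38 mm thick along its x, 80 mm long along its y (the direction in which a bar passes through), 60 mm high, walls 4 mm, slot inside 30 mm wide and 56 mm deep. 40 to 85 g. Grip across the 38 mm from above.
- marker_ridge (a point): centre of the underside of the marker's closed top, 26 mm above marker_mid; this face rests on the bar when it hangs. Same axes as the marker.
- rail_mid (a point): middle of the axis of a fixed horizontal steel bar, 12 mm thick, 145 mm above the board, running along its y between two grey posts with 150 mm clear between them (posts end 12 mm above the bar's axis). Feet on the board below the posts only, 70 mm long in x, 8 mm high, joined by an 8 mm high strip below the bar.
- specimen_cup: specimen cup with coral red lid, 66 x 66 x 75 mm, origin under its centre; to be left alone
- iodine_bottle: small amber bottle with yellow cap, 37 x 37 x 84 mm, origin under its centre; to be left alone
- gel_bottle: turquoise hand gel bottle, 37 x 61 x 155 mm, origin under its centre; to be left alone

How it is judged:
On the way, in this order (a step that is already met when the one before it is completed fails the run):
1. all tubes that are there lie together on the tray, which is down (x of tube_1_mid in the frame of tray_floor between -0.095 and 0.095 m and y of tube_1_mid in the frame of tray_floor between -0.125 and 0.125 m and z of tube_1_mid in the frame of tray_floor between -0.002 and 0.045 m and x of tube_2_mid in the frame of tray_floor between -0.095 and 0.095 m and y of tube_2_mid in the frame of tray_floor between -0.125 and 0.125 m and z of tube_2_mid in the frame of tray_floor between -0.002 and 0.045 m and x of tube_3_mid in the frame of tray_floor between -0.095 and 0.095 m and y of tube_3_mid in the frame of tray_floor between -0.125 and 0.125 m and z of tube_3_mid in the frame of tray_floor between -0.002 and 0.045 m and x of tube_4_mid in the frame of tray_floor between -0.095 and 0.095 m and y of tube_4_mid in the frame of tray_floor between -0.125 and 0.125 m and z of tube_4_mid in the frame of tray_floor between -0.002 and 0.045 m and x of tube_5_mid in the frame of tray_floor between -0.095 and 0.095 m and y of tube_5_mid in the frame of tray_floor between -0.125 and 0.125 m and z of tube_5_mid in the frame of tray_floor between -0.002 and 0.045 m and value of joint tray below 0.04 rad), for 0.2 s.
2. the tray is lifted and all tubes have slid out of it into the bin (x of tube_1_mid in the frame of bin_floor between -0.09 and 0.09 m and y of tube_1_mid in the frame of bin_floor between -0.125 and 0.125 m and z of tube_1_mid in the frame of bin_floor between -0.005 and 0.085 m and x of tube_2_mid in the frame of bin_floor between -0.09 and 0.09 m and y of tube_2_mid in the frame of bin_floor between -0.125 and 0.125 m and z of tube_2_mid in the frame of bin_floor between -0.005 and 0.085 m and x of tube_3_mid in the frame of bin_floor between -0.09 and 0.09 m and y of tube_3_mid in the frame of bin_floor between -0.125 and 0.125 m and z of tube_3_mid in the frame of bin_floor between -0.005 and 0.085 m and x of tube_4_mid in the frame of bin_floor between -0.09 and 0.09 m and y of tube_4_mid in the frame of bin_floor between -0.125 and 0.125 m and z of tube_4_mid in the frame of bin_floor between -0.005 and 0.085 m and x of tube_5_mid in the frame of bin_floor between -0.09 and 0.09 m and y of tube_5_mid in the frame of bin_floor between -0.125 and 0.125 m and z of tube_5_mid in the frame of bin_floor between -0.005 and 0.085 m and value of joint tray above 0.3 rad), for 0.1 s.
3. the tray is back down on its rests (x of tube_1_mid in the frame of bin_floor between -0.09 and 0.09 m and y of tube_1_mid in the frame of bin_floor between -0.125 and 0.125 m and z of tube_1_mid in the frame of bin_floor between -0.005 and 0.085 m and x of tube_2_mid in the frame of bin_floor between -0.09 and 0.09 m and y of tube_2_mid in the frame of bin_floor between -0.125 and 0.125 m and z of tube_2_mid in the frame of bin_floor between -0.005 and 0.085 m and x of tube_3_mid in the frame of bin_floor between -0.09 and 0.09 m and y of tube_3_mid in the frame of bin_floor between -0.125 and 0.125 m and z of tube_3_mid in the frame of bin_floor between -0.005 and 0.085 m and x of tube_4_mid in the frame of bin_floor between -0.09 and 0.09 m and y of tube_4_mid in the frame of bin_floor between -0.125 and 0.125 m and z of tube_4_mid in the frame of bin_floor between -0.005 and 0.085 m and x of tube_5_mid in the frame of bin_floor between -0.09 and 0.09 m and y of tube_5_mid in the frame of bin_floor between -0.125 and 0.125 m and z of tube_5_mid in the frame of bin_floor between -0.005 and 0.085 m and value of joint tray below 0.04 rad), for 0.2 s.
4. the marker hangs astride the bar (x of marker_ridge in the frame of rail_mid between -0.018 and 0.018 m and y of marker_ridge in the frame of rail_mid between -0.065 and 0.065 m and z of marker_ridge in the frame of rail_mid between 0 and 0.018 m and angle between marker_ridge's own z axis and vertical below 0.5 rad), for 0.2 s.
At the end, for the whole second after the job is handed in: All tubes lie in the white bin (middles under 85 mm above its floor), the tray is down (within 0.04 rad), and the marker hangs at rest astride the bar: its inner top 0 to 18 mm above the bar's axis, within 18 mm beside it and 65 mm of its middle, leaning under 0.5 rad (all of step 3 and all of step 4 and linear speed of marker below 0.05 m/s); the robot touches nothing.
It fails at once if the tray is dropped: it falls towards its rests faster than 1.8 rad/s (velocity of joint tray below -1.8 rad/s).
It fails at once if the specimen cup is moved by more than 3 cm (distance of specimen_cup from where it was at the start of the episode above 0.03 m).
It fails at once if the iodine bottle is moved by more than 3 cm (distance of iodine_bottle from where it was at the start of the episode above 0.03 m).
It fails at once if the gel bottle is moved by more than 3 cm (distance of gel_bottle from where it was at the start of the episode above 0.03 m).
Of tube_1, tube_2, tube_3, tube_4, tube_5 only 3 to 5 are there at a start; the rules pass over those that are not, and their reading is None.
At some moment in a run one of tube_1, tube_2, tube_3, tube_4, tube_5 may be knocked a few centimetres aside while the robot is not near it.
It also fails if it takes over 210 s, if anything falls off the work surface, if the arm or the gripper's body presses on something with over 40 N, if the wrist force passes 120 N, or if a joint passes its speed limit or range.

## Robot

A 6-joint arm with a two-finger parallel gripper is mounted at the origin on the work surface; the furniture and walls round the work are solid. World frame = base frame: x ahead of the robot, y to its left, z up, the work surface at z = 0. Lengths are in m, angles in rad, forces in N, time in s.
With the tool pointing down it reaches from about 0.25 to 0.725 m from the base axis. Payload 4 kg.
Tool frame: the origin (TCP) lies between the finger pads; the fingertips stand 19 mm ahead of it and the grasp point (between the pads) is the TCP (nose_length is the distance from the TCP to the fingertips, in m); z points along the fingers, x is the direction in which the jaws open and shut, and the axes are right-handed (so a half turn about z gives the same grasp; the last joint's range is limited). The gripper opens to 85 mm and grips with 20 to 120 N. Pads are 22 mm wide; open, the fingers measure 114 mm over their backs; the gripper's body (76 mm by 85 mm) begins 54 mm behind the grasp point. The pads swing forward as they close: fully open they stand 13 mm farther back than shut.
Start: joints at [-1.136, 0.241, 0.005, 1.335, 0, 1.571], TCP at [0.211, -0.453, 0.25] pointing down, gripper open.
Joint ranges: [-2.72, 2.72], [-1.05, 1.87], [-1.09, 1.28], [-1.99, 2.15], [-1.42, 1.44], [-3.14, 3.14]. Speed limits (rad/s): [2.79, 2.79, 3.14, 3.14, 3.14, 3.14].

## Interface

Orientations are given as a 3x3 rotation matrix whose columns are the frame's x, y, z axes.
In Python, from cell import get_obs, grab_frame, calibration, close_job, nose_length gives the robot as it stands.
- The arm moves only by the tool jog_arm, never from a script. Its argument "motion" is a list of rows, each a list of 3 entries, a list of its own where there are three numbers: the shift along the tool's x, y, z in m, then the turn about the tool's z in rad, then the gripper's target within -1 to 1 (fully open at 1, half-way at 0, shut at -1). A call has 1 to 12 rows; each row shifts and turns the pose as measured when the row begins, along the tool's axes as they then stand; what a row does not reach is not made up. A row lasts 1/8 s, in which the tool goes at most 62.5 mm and 10.7 degrees, less where a joint would pass 70% of its speed; a pose out of reach is approached as far as the arm can. A call is refused whole if a number of a shift passes 0.0625 or a number of a turn 0.188, either way. A call with a gripper value outside its range is refused whole. The fingers move at their own pace and stop on an object; "grip_force" is the grip in N (left out, the last holds). Time passes only in rows, so rows that do not move let the fingers close. It gives the time, the measured TCP pose, the force and the opening at its end, in the units of the state.
- get_obs(): the state, without advancing time (a new reading comes with each control period).
- grab_frame(name): name is "scene" or "top" or "wrist"; returns (picture, depth): 480x640x3 uint8, blue, green, red; 480x640 float32, m along the optical axis (not along the pixel's ray), 0 where there is no reading.
- calibration(name): a dict with "K" (3x3 intrinsics, pixels), "view" (4x4, takes a point from world to camera coordinates); the wrist camera has in their place "hand_eye" (4x4, takes a point from camera to tool coordinates, whose origin is the TCP and whose axes are the tool frame's). Camera axes: x right, y down, z forward; pixel columns grow to the right and rows downward; lengths in m; the calibration is good to about 2 mm. A picture is of the moment at which its call begins: read the wrist's pose just before it. calibration takes no time and is no camera call.
- close_job(): hands the job in, once; it reports no verdict.
The state is a dict: "time": time; "joint_pos": joint angles; "dq": joint speeds; "joint_efforts": joint torques, N m; "position": TCP position; "eef_rot": TCP orientation; "wrist_force": force on the tool from outside, world axes, zero at the start; "wrist_torque": the same for the moment, N m; "opening": opening from 0.0 (shut) to 1.0 (fully open).
Only numpy, scipy, OpenCV 4.12 (cv2) and the standard library are available. Lean on these libraries where they do the work, as an engineer would, in place of code of your own. Each camera call takes 0.05 s, during which the arm holds its last target. There are 200 camera calls.

## Working session

There is one attempt and no reset: what is moved stays moved. The work goes in short steps, Python scripts to look and compute and a tool call to move; the robot and the scene stay as the last step left them, time stands still between calls to the robot, and variables do not carry over. Pictures are saved under pics/ and viewed, about 12 in all and at most 16, crops included, and the job is handed in when it is done.

Besides the shell and the picture viewer there is one more tool, called after "Call:" by a JSON object that holds its "fn" and its "kwargs", one argument or row to a line. jog_arm: Moves the arm, as the interface text tells. Its arguments: {"type":"object","properties":{"motion":{"type":"array","items":{"type":"array"}},"grip_force":{"type":"number"}},"required":["motion"]}

```bash
mkdir -p pics; ls; cat > h.py <<'E'
import numpy as np, cv2
from cell import *
def cloud(name):
    o=get_obs(); im,d=grab_frame(name); c=calibration(name); K=np.array(c["K"])
    v,u=np.mgrid[:480,:640]
    P=np.stack([(u-K[0,2])/K[0,0]*d,(v-K[1,2])/K[1,1]*d,d],-1)
    if "view" in c: T=np.linalg.inv(np.array(c["view"]))
    else:
        W=np.eye(4); W[:3,:3]=o["eef_rot"]; W[:3,3]=o["position"]; T=W@np.array(c["hand_eye"])
    P=P@T[:3,:3].T+T[:3,3]; P[d<=0]=np.nan
    return im,P
E
python3 - <<'E'
from h import *
for n in("scene","top"):
    im,P=cloud(n); cv2.imwrite(f"pics/{n}0.png",im); np.savez(f"pics/{n}0.npz",im=im,P=P)
    print(n,np.linalg.inv(np.array(calibration(n)["view"]))[:3].round(2).tolist())
o=get_obs();print(o)
E
```

```text
pics
scene [[0.66, -0.49, 0.57, -0.31], [-0.75, -0.41, 0.52, -0.74], [-0.02, -0.77, -0.64, 1.09]]
top [[0.01, -0.99, 0.14, 0.4], [-1.0, -0.0, 0.03, 0.03], [-0.03, -0.14, -0.99, 1.3]]
{'time': 0.1, 'joint_pos': array([-1.13598495e+00,  2.41350224e-01,  3.86096823e-03,  1.33522543e+00,
       -1.66486434e-05,  1.57078506e+00]), 'dq': array([-0.00108841,  0.00020765,  0.00380303, -0.00036969, -0.00096328,
       -0.00087679]), 'joint_efforts': array([-1.16236817e-03, -3.73137438e+01,  2.53010792e+01,  1.08570783e-02,
       -1.20447621e-04,  3.32722244e-06]), 'position': array([ 0.21038844, -0.45298815,  0.24949645]), 'eef_rot': array([[ 4.21248782e-01, -9.06944754e-01, -8.23185825e-04],
       [-9.06943098e-01, -4.21249586e-01,  1.73283754e-03],
       [-1.91835461e-03,  1.66269984e-05, -9.99998160e-01]]), 'wrist_force': array([ 0.13700552,  0.2390964 , -0.74992813]), 'wrist_torque': array([-0.01251954, -0.06862259,  0.01421841]), 'opening': 0.9997116666314294}
```

View pics/top0.png

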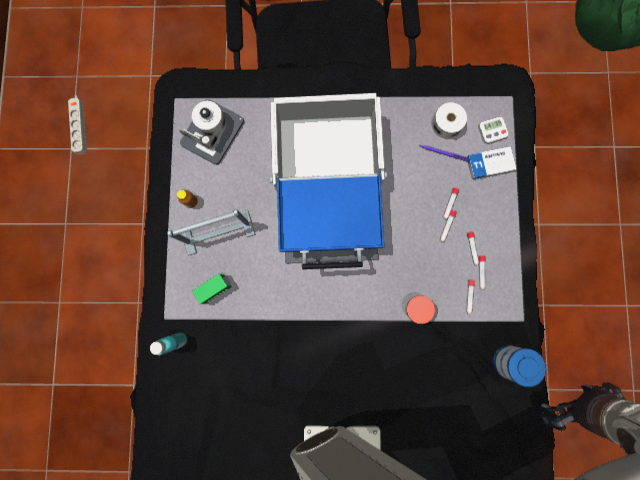

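View pics/scene0.png

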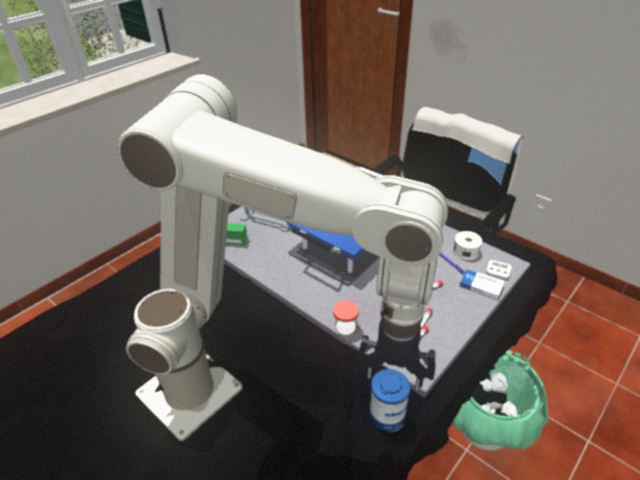

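The top view shows five tubes near (452,203), (448,226), (473,247), (482,271) and (471,296). The cup is at (420,309), the handle at (332,266), the marker at (211,288), and the bar runs from (175,235) to (243,220). The scene view is mostly blocked by the arm. Next I'll measure positions from the top cloud.

```bash
cat >> h.py <<'E'
def tubes(im,P,zlo=.035,zhi=.06,box=None,amin=15):
    """tube mid and direction (towards cap) from pixels of tube height"""
    z=P[...,2]; b,g,r=[im[...,i].astype(int) for i in range(3)]
    red=(r>120)&(r-g>70)&(r-b>60); wht=(np.minimum(np.minimum(r,g),b)>150)
    m=(z>zlo)&(z<zhi)&(red|wht)
    if box: m&=(P[...,0]>box[0])&(P[...,0]<box[1])&(P[...,1]>box[2])&(P[...,1]<box[3])
    n,l,s,c=cv2.connectedComponentsWithStats(m.astype(np.uint8)); out=[]
    for i in range(1,n):
        if s[i,4]<amin: continue
        Q=P[l==i]; R=red[l==i]; p=Q[:,:2]
        r_=cv2.minAreaRect((p*1000).astype(np.float32))
        out.append((np.array(r_[0]).round(0),np.array(r_[1]).round(0),np.median(Q[:,2]).round(4),R.sum(),len(R),p[R].mean(0).round(3) if R.any() else None,p[~R].mean(0).round(3) if (~R).any() else None,c[i].round()))
    return out
E
python3 - <<'E'
from h import *
d=np.load("pics/top0.npz");im,P=d["im"],d["P"]
for t in tubes(im,P,box=(.2,.8,-.6,-.15)): print(*t)
z=P[...,2];b,g,r=[im[...,i].astype(int) for i in range(3)]
def rep(n,m):
    Q=P[m&np.isfinite(z)]
    R=cv2.minAreaRect((Q[:,:2]*1000).astype(np.float32))
    print(n,len(Q),"rect",np.round(R[0]),np.round(R[1]),round(R[2],1),"z",np.percentile(Q[:,2],[5,50,95]).round(3), cv2.boxPoints(R).round().tolist())
u=np.arange(640)[None];v=np.arange(480)[:,None]
W=lambda a,b_,c,e:(u>a)&(u<b_)&(v>c)&(v<e)
rep("board",(abs(z-.036)<.006)&W(160,530,90,325))
rep("green",(g-r>60)&(g-b>60)&W(180,240,260,315)&(z>.08))
rep("tray",(b-r>60)&(b-g>40)&W(270,390,170,255)&(abs(z-.131)<.01))
rep("handle",W(295,370,258,275)&(z>.15))
rep("rail",W(160,260,205,250)&(z>.165))
rep("railposts",W(160,260,205,255)&(z>.06))
rep("cup",W(400,440,290,330)&(z>.09))
rep("bottle",W(140,190,330,358)&(z>.05))
rep("iod",W(172,200,185,210)&(z>.09))
rep("binrim",W(265,392,88,185)&(z>.14))
rep("blackcan",W(490,550,340,390)&(z>.05))
E
```

```text
[ 771. -412.] [59. 92.] 0.0573 0 494 None [ 0.771 -0.408] [499. 162.]
[ 582. -304.] [435. 307.] 0.038 158 14236 [ 0.58  -0.318] [ 0.574 -0.304] [459. 239.]
[ 379. -160.] [25. 18.] 0.0375 0 39 None [ 0.376 -0.157] [403. 315.]
board 49383 rect [666. -22.] [964. 623.] 90.0 z [0.033 0.037 0.041] [[355.0, -504.0], [977.0, -504.0], [978.0, 460.0], [355.0, 460.0]]
green 490 rect [439. 327.] [37. 79.] 33.9 z [0.092 0.097 0.101] [[402.0, 349.0], [446.0, 283.0], [477.0, 304.0], [433.0, 370.0]]
tray 6828 rect [621.  31.] [178. 244.] 2.7 z [0.129 0.132 0.136] [[527.0, 149.0], [538.0, -95.0], [716.0, -86.0], [705.0, 157.0]]
handle 391 rect [496.  25.] [ 23. 139.] 0.7 z [0.168 0.177 0.181] [[484.0, 95.0], [485.0, -45.0], [508.0, -44.0], [507.0, 95.0]]
rail 398 rect [588. 324.] [ 15. 169.] 17.7 z [0.181 0.187 0.195] [[555.0, 402.0], [606.0, 241.0], [620.0, 245.0], [569.0, 406.0]]
railposts 530 rect [588. 324.] [ 15. 171.] 17.8 z [0.083 0.186 0.194] [[555.0, 403.0], [607.0, 240.0], [621.0, 245.0], [569.0, 407.0]]
cup 634 rect [ 393. -187.] [64. 66.] 0.1 z [0.107 0.112 0.116] [[361.0, -154.0], [361.0, -220.0], [426.0, -220.0], [425.0, -154.0]]
bottle 441 rect [305. 424.] [36. 46.] 22.6 z [0.062 0.12  0.156] [[280.0, 438.0], [297.0, 396.0], [331.0, 410.0], [313.0, 452.0]]
iod 170 rect [670. 398.] [30. 36.] 57.5 z [0.091 0.102 0.123] [[647.0, 394.0], [677.0, 375.0], [693.0, 401.0], [663.0, 420.0]]
binrim 2092 rect [800.  36.] [225. 282.] 0.3 z [0.144 0.165 0.17 ] [[687.0, 176.0], [689.0, -106.0], [913.0, -105.0], [912.0, 178.0]]
blackcan 1548 rect [ 264. -420.] [84. 84.] 62.4 z [0.067 0.143 0.152] [[207.0, -438.0], [282.0, -477.0], [321.0, -402.0], [246.0, -363.0]]
```

```bash
sed -i 's/>150)/>WT)/; s/amin=15):/amin=15,WT=195):/' h.py
python3 - <<'E'
from h import *
d=np.load("pics/top0.npz");im,P=d["im"],d["P"]
print(im[100:320:40,400:420:5].min(-1).max(), [im[v,u].tolist() for u,v in((448,230),(475,255),(483,280),(470,305))])
for t in tubes(im,P,zlo=.03,box=(.3,.72,-.6,-.2)): print(*t)
# tray orientation via handle and walls
z=P[...,2]
Q=P[(z>.165)&(z<.19)][:, :2]; Q=Q[(Q[:,0]>.47)&(Q[:,0]<.52)&(Q[:,1]<.12)&(Q[:,1]>-.08)]
l=cv2.fitLine(Q.astype(np.float32),cv2.DIST_HUBER,0,.01,.01).ravel();print("handle line",l)
Q=P[(z>.17)&(z<.2)][:, :2]; Q=Q[(Q[:,0]>.5)&(Q[:,0]<.65)&(Q[:,1]<.42)&(Q[:,1]>.22)]
l=cv2.fitLine(Q.astype(np.float32),cv2.DIST_HUBER,0,.01,.01).ravel();print("rail line",l)
E
```

```text
169 [[185, 185, 186], [230, 232, 238], [221, 224, 232], [229, 232, 238]]
[ 696. -294.] [15. 14.] 0.0537 32 32 [ 0.697 -0.294] None [455. 190.]
[ 627. -276.] [ 25. 123.] 0.0518 31 221 [ 0.638 -0.286] [ 0.628 -0.274] [449. 216.]
[ 549. -334.] [81. 14.] 0.052 33 134 [ 0.582 -0.329] [ 0.541 -0.336] [473. 246.]
[ 521. -356.] [11. 13.] 0.0528 30 30 [ 0.521 -0.355] None [482. 258.]
[ 480. -354.] [ 9. 63.] 0.0516 0 93 None [ 0.481 -0.354] [482. 274.]
[ 459. -328.] [13. 14.] 0.0525 32 32 [ 0.459 -0.327] None [471. 282.]
[ 417. -322.] [10. 63.] 0.0517 0 100 None [ 0.417 -0.322] [470. 299.]
handle line [ 0.05128477 -0.99868405  0.49285877  0.01239886]
rail line [ 0.30801183 -0.9513825   0.58668536  0.32478002]
```

Call:
{"fn": "jog_arm", "kwargs": {
  "motion": [
    [[0, 0, 0], 0.146, 1],
    [[0, 0, 0], 0.146, 1],
    [[0, 0, 0], 0.146, 1],
    [[-0.026, -0.048, 0], 0, 1],
    [[-0.026, -0.048, 0], 0, 1],
    [[-0.026, -0.048, 0], 0, 1],
    [[-0.026, -0.048, 0], 0, 1],
    [[-0.026, -0.048, 0], 0, 0],
    [[0, 0, 0], 0, 0],
    [[0, 0, 0], 0, 0]
  ],
  "grip_force": 30
}}

```text
time: 1.35
position: [0.4575, -0.3232, 0.2434]
eef_rot: [[-0.023, -1.0, -0.008], [-1.0, 0.023, 0.009], [-0.009, 0.008, -1.0]]
wrist_force: [-0.7, -0.4, 0.1]
opening: 0.498
```

```bash
cat >> h.py <<'E'
def go(p,ang=None):
    """print tool-frame shift to world p, and turn so tool y lies along world angle ang (mod pi)"""
    o=get_obs(); R=o["eef_rot"]; t=0
    if ang is not None:
        a=np.arctan2(R[1,1],R[0,1]); t=-((ang-a+np.pi/2)%np.pi-np.pi/2)
    R2=R@np.array([[np.cos(t),-np.sin(t),0],[np.sin(t),np.cos(t),0],[0,0,1]])
    print("pos",o["position"].round(4),"turn",round(t,3),"then shift",(R2.T@(np.array(p)-o["position"])).round(4),"j6",o["joint_pos"][5].round(2),"open",round(o["opening"],3),"t",round(o["time"],2))
E
python3 - <<'E'
from h import *
im,P=cloud("wrist"); cv2.imwrite("pics/w1.png",im); np.savez("pics/w1.npz",im=im,P=P)
print(calibration("wrist"))
for t in tubes(im,P,zlo=.03,box=(.3,.75,-.6,-.2),amin=100): print(*t)
E
```

```text
{'K': array([[337.11736293,   0.        , 316.18448186],
       [  0.        , 337.11736293, 239.60311019],
       [  0.        ,   0.        ,   1.        ]]), 'hand_eye': array([[ 9.99999484e-01,  6.87775245e-04,  7.47614378e-04,
         2.24655463e-04],
       [-8.93703586e-04,  9.45518347e-01,  3.25567591e-01,
        -8.30630435e-02],
       [-4.82965781e-04, -3.25568092e-01,  9.45518474e-01,
        -1.22059137e-01],
       [ 0.00000000e+00,  0.00000000e+00,  0.00000000e+00,
         1.00000000e+00]])}
[ 628. -268.] [16. 13.] 0.0484 0 238 None [ 0.628 -0.27 ] [246.   8.]
[ 630. -285.] [16.  8.] 0.0498 162 162 [ 0.63  -0.287] None [267.   4.]
[ 594. -268.] [15. 69.] 0.0488 0 1139 None [ 0.594 -0.271] [252.  54.]
[ 579. -331.] [14. 15.] 0.05 329 329 [ 0.579 -0.331] None [323.  73.]
[ 536. -337.] [70. 11.] 0.0489 0 1013 None [ 0.538 -0.337] [331. 123.]
[ 482. -357.] [86. 15.] 0.0491 279 1121 [ 0.518 -0.356] [ 0.478 -0.356] [352. 180.]
[ 417. -324.] [16. 93.] 0.0491 253 966 [ 0.457 -0.328] [ 0.415 -0.323] [320. 242.]
```

View pics/w1.png

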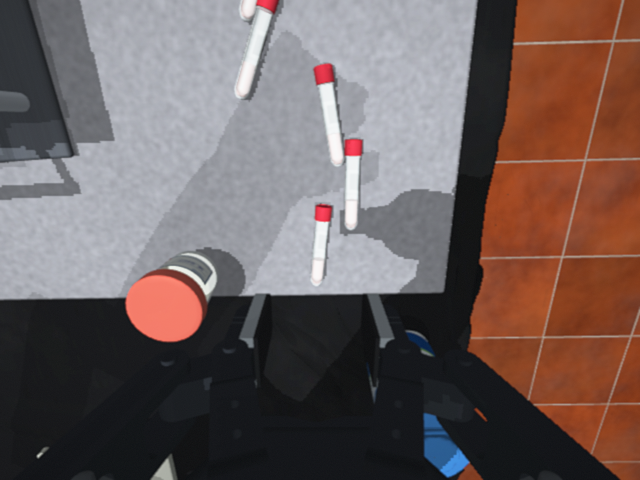

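Wrist view: the same five tubes at about (320,242), (352,180), (331,123), (252,54) and (260,5). It agrees with the top camera to about 3 mm. I'll start with the nearest one, T5.

```bash
python3 - <<'E'
from h import *
print(nose_length() if callable(nose_length) else nose_length)
go((.418,-.3235,.057),np.radians(-6.5))
E
```

```text
0.019
pos [ 0.4573 -0.3233  0.2434] turn 0.09 then shift [0.0062 0.0374 0.1867] j6 2.55 open 0.499 t 1.4
```

Call:
{"fn": "jog_arm", "kwargs": {
  "motion": [
    [[0, 0, 0], -0.18, 0],
    [[0, 0, 0], -0.18, 0],
    [[0, 0, 0], -0.18, 0],
    [[0, 0, 0], -0.18, 0],
    [[0, 0, 0], -0.18, 0],
    [[0, 0, 0], -0.18, 0],
    [[0, 0, 0], -0.18, 0],
    [[0, 0, 0], -0.18, 0],
    [[0, 0, 0], -0.18, 0],
    [[0, 0, 0], -0.18, 0],
    [[0, 0, 0], -0.18, 0],
    [[0, 0, 0], -0.18, -0.3]
  ]
}}

```text
time: 2.9
position: [0.4383, -0.3356, 0.2448]
eef_rot: [[0.822, 0.569, -0.012], [0.569, -0.822, 0.01], [-0.004, -0.015, -1.0]]
wrist_force: [1.1, 0.3, 0.7]
opening: 0.354
```

Call:
{"fn": "jog_arm", "kwargs": {
  "motion": [
    [[0, 0, 0], -0.18, -0.3],
    [[0, 0, 0], -0.18, -0.3],
    [[0, 0, 0], -0.18, -0.3],
    [[0, 0, 0], -0.18, -0.3],
    [[0, 0, 0], -0.17, -0.3],
    [[-0.002, -0.02, 0.05], 0, -0.3],
    [[-0.002, -0.02, 0.05], 0, -0.3],
    [[0, 0, 0], 0, -0.3]
  ]
}}

```text
time: 3.9
position: [0.3838, -0.3441, 0.1452]
eef_rot: [[0.066, 0.998, -0.012], [0.998, -0.065, 0.008], [0.008, -0.012, -1.0]]
wrist_force: [-0.3, -0.5, 0.6]
opening: 0.351
```

```bash
python3 - <<'E'
from h import *
go((.418,-.3235,.057),np.radians(-6.5))
E
```

```text
pos [ 0.3838 -0.3441  0.1452] turn 0.048 then shift [0.0237 0.0328 0.088 ] j6 -0.66 open 0.351 t 3.9
```

Call:
{"fn": "jog_arm", "kwargs": {
  "motion": [
    [[0.012, 0.016, 0.0], 0.048, -0.3],
    [[0.012, 0.016, 0.03], 0, -0.3],
    [[0, 0, 0], 0, -0.3]
  ]
}}

```text
time: 4.28
position: [0.4216, -0.3281, 0.1223]
eef_rot: [[0.121, 0.993, -0.001], [0.993, -0.121, 0.001], [0.001, -0.002, -1.0]]
wrist_force: [-0.6, 0.0, 1.1]
opening: 0.352
```

```bash
python3 - <<'E'
from h import *
im,P=cloud("wrist"); cv2.imwrite("pics/w2.png",im)
for t in tubes(im,P,zlo=.03,box=(.3,.75,-.6,-.2),amin=100): print(*t)
go((.418,-.3235,.057),np.radians(-6.5))
E
```

```text
[ 381. -210.] [10. 40.] 0.0517 0 1037 None [ 0.379 -0.211] [512. 177.]
[ 417. -333.] [126. 112.] 0.0347 437 10493 [ 0.455 -0.328] [ 0.385 -0.326] [314. 209.]
[ 504. -343.] [ 51. 115.] 0.0477 350 3131 [ 0.517 -0.356] [ 0.515 -0.352] [299. 383.]
[ 468. -216.] [10. 28.] 0.0343 0 230 None [ 0.469 -0.215] [484. 301.]
[ 465. -417.] [49. 83.] 0.0344 0 3951 None [ 0.466 -0.42 ] [198. 328.]
[ 491. -230.] [34. 38.] 0.0343 0 785 None [ 0.493 -0.228] [465. 333.]
[ 488. -241.] [14.  7.] 0.0342 0 100 None [ 0.488 -0.241] [447. 328.]
[ 503. -205.] [ 8. 13.] 0.0343 0 118 None [ 0.503 -0.205] [496. 341.]
[ 514. -219.] [15. 14.] 0.0344 0 152 None [ 0.513 -0.218] [478. 354.]
[ 529. -207.] [24. 12.] 0.0343 0 249 None [ 0.529 -0.208] [490. 370.]
[ 553. -323.] [29. 13.] 0.0342 0 240 None [ 0.552 -0.322] [344. 408.]
[ 574. -437.] [17. 49.] 0.0343 0 503 None [ 0.574 -0.439] [205. 442.]
[ 590. -258.] [53. 16.] 0.0481 0 408 None [ 0.58  -0.262] [425. 440.]
pos [ 0.4224 -0.3294  0.124 ] turn -0.008 then shift [ 0.0054 -0.0051  0.067 ] j6 -0.54 open 0.35 t 4.33
```

View pics/w2.png

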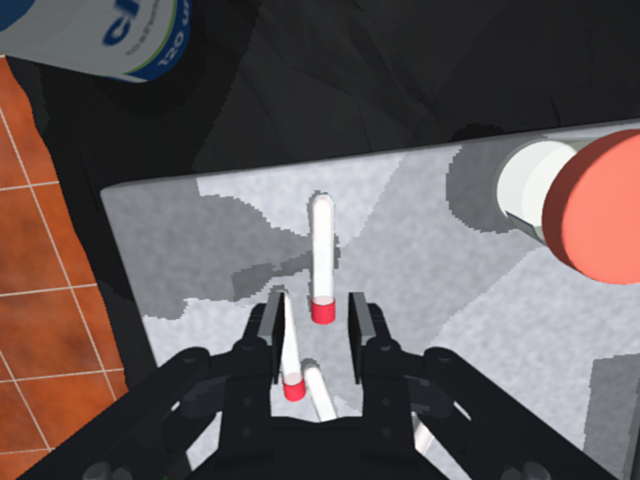

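The wrist view shows T5 between the fingers, tail at (322,200) and cap at (322,312), aligned with the jaws. I'll grasp it.

Call:
{"fn": "jog_arm", "kwargs": {
  "motion": [
    [[0.0055, -0.005, 0.035], 0, -0.3],
    [[0, 0, 0.03], 0, -0.3],
    [[0, 0, 0], 0, -0.3],
    [[0, 0, 0], 0, -1],
    [[0, 0, 0], 0, -1],
    [[0, 0, 0], 0, -1],
    [[0, 0, -0.05], 0, -1],
    [[0, 0, -0.05], 0, -1],
    [[0, 0, -0.04], 0, -1],
    [[0, 0, 0], 0, -1]
  ]
}}

```text
time: 5.58
position: [0.4227, -0.3304, 0.2181]
eef_rot: [[0.126, 0.992, 0.022], [0.992, -0.125, -0.019], [-0.016, 0.024, -1.0]]
wrist_force: [-0.3, -1.2, -0.7]
opening: 0.131
```

```bash
python3 - <<'E'
from h import *
a=np.radians(2.85); o=np.array([.624,.032])
for y in(-.085,-.043,0,.043,.085): print(y,(o+np.array([[np.cos(a),-np.sin(a)],[np.sin(a),np.cos(a)]])@[0,y]).round(4))
go((.628,-.053,.2),a)
E
```

```text
-0.085 [ 0.6282 -0.0529]
-0.043 [ 0.6261 -0.0109]
0 [0.624 0.032]
0.043 [0.6219 0.0749]
0.085 [0.6198 0.1169]
pos [ 0.4227 -0.3304  0.2181] turn -0.175 then shift [0.2672 0.2184 0.0173] j6 -0.54 open 0.131 t 5.58
```

Call:
{"fn": "jog_arm", "kwargs": {
  "motion": [
    [[0.045, 0.036, 0], -0.175, -1],
    [[0.045, 0.036, 0], 0, -1],
    [[0.045, 0.036, 0], 0, -1],
    [[0.045, 0.036, 0], 0, -1],
    [[0.045, 0.036, 0], 0, -1],
    [[0.04, 0.036, 0], 0, -1],
    [[0, 0, 0], 0, -1]
  ]
}}

```text
time: 6.45
position: [0.6359, -0.0541, 0.2109]
eef_rot: [[-0.05, 0.999, 0.015], [0.999, 0.051, -0.019], [-0.02, 0.014, -1.0]]
wrist_force: [-1.0, 0.1, -0.5]
opening: 0.125
```

```bash
python3 - <<'E'
from h import *
go((.628,-.053,.155),np.radians(2.85))
E
```

```text
pos [ 0.6359 -0.0541  0.2109] turn 0.001 then shift [ 0.0026 -0.0086  0.0557] j6 -0.13 open 0.125 t 6.45
```

Call:
{"fn": "jog_arm", "kwargs": {
  "motion": [
    [[0.0025, -0.0085, 0.02], 0, -1],
    [[0, 0, 0.02], 0, -1],
    [[0, 0, 0.014], 0, -1],
    [[0, 0, 0], 0, -1],
    [[0, 0, 0], 0, -0.3],
    [[0, 0, 0], 0, -0.3],
    [[0, 0, -0.04], 0, -0.3],
    [[0, 0, -0.05], 0, -0.3],
    [[-0.0465, -0.031, 0], 0, -0.3],
    [[-0.0465, -0.031, 0], 0, -0.3],
    [[-0.0465, -0.031, 0], 0.05, -0.3],
    [[-0.0465, -0.031, 0], 0, -0.3]
  ]
}}

```text
time: 7.95
position: [0.5059, -0.247, 0.2484]
eef_rot: [[-0.004, 1.0, 0.012], [1.0, 0.004, -0.021], [-0.021, 0.012, -1.0]]
wrist_force: [0.4, -0.4, 0.3]
opening: 0.353
```

```bash
python3 - <<'E'
from h import *
im,P=cloud("top"); cv2.imwrite("pics/t1.png",im)
for t in tubes(im,P,zlo=.042,box=(.3,.75,-.6,-.2)): print(*t)
print("tray")
for t in tubes(im,P,zlo=.136,zhi=.16,box=(.5,.73,-.12,.18)): print(*t)
go((.476,-.356,.14),0)
E
```

```text
[ 746. -390.] [ 8. 30.] 0.058 0 31 None [ 0.746 -0.39 ] [492. 171.]
[ 697. -295.] [16. 13.] 0.0522 31 31 [ 0.697 -0.295] None [455. 190.]
[ 674. -285.] [ 7. 25.] 0.0522 0 25 None [ 0.675 -0.285] [452. 199.]
[ 640. -281.] [24. 30.] 0.0528 31 66 [ 0.638 -0.286] [ 0.643 -0.273] [450. 212.]
[ 618. -277.] [ 8. 18.] 0.0534 0 23 None [ 0.618 -0.277] [450. 220.]
[ 587. -265.] [ 8. 37.] 0.0519 0 42 None [ 0.587 -0.265] [445. 232.]
tray
[713. -97.] [16.  3.] 0.1474 0 15 None [ 0.713 -0.097] [382. 175.]
[704. 167.] [22.  3.] 0.1471 0 20 None [0.704 0.167] [274. 178.]
[660. -53.] [12. 12.] 0.1474 30 30 [ 0.66  -0.053] None [364. 196.]
[618. -55.] [ 8. 60.] 0.1472 0 80 None [ 0.618 -0.055] [366. 213.]
pos [ 0.5017 -0.2525  0.2486] turn -0.003 then shift [-0.1007 -0.0267  0.111 ] j6 -0.45 open 0.349 t 8.0
```

Call:
{"fn": "jog_arm", "kwargs": {
  "motion": [
    [[-0.05, -0.013, 0.04], 0, -0.3],
    [[-0.05, -0.013, 0.04], 0, -0.3],
    [[0, 0, 0.02], 0, -0.3],
    [[0, 0, 0], 0, -0.3]
  ]
}}

```text
time: 8.5
position: [0.4763, -0.3508, 0.1551]
eef_rot: [[0.009, 1.0, 0.01], [1.0, -0.009, -0.025], [-0.025, 0.01, -1.0]]
wrist_force: [-0.1, 1.0, 0.4]
opening: 0.351
```

```bash
python3 - <<'E'
from h import *
im,P=cloud("wrist"); cv2.imwrite("pics/w3.png",im)
for t in tubes(im,P,zlo=.042,box=(.3,.75,-.6,-.2),amin=100): print(*t)
go((.476,-.356,.057),0)
E
```

```text
[ 473. -356.] [ 9. 63.] 0.0491 0 1019 None [ 0.472 -0.356] [313. 241.]
[ 533. -338.] [62.  9.] 0.049 0 798 None [ 0.532 -0.338] [337. 313.]
[ 517. -356.] [15. 15.] 0.0501 321 321 [ 0.517 -0.356] None [314. 297.]
[ 578. -331.] [15. 12.] 0.0504 203 203 [ 0.578 -0.331] None [345. 364.]
pos [ 0.4769 -0.3511  0.1562] turn -0.008 then shift [-0.0022 -0.002   0.0993] j6 -0.62 open 0.349 t 8.55
```

Call:
{"fn": "jog_arm", "kwargs": {
  "motion": [
    [[-0.002, -0.002, 0.04], 0, -0.3],
    [[0, 0, 0.04], 0, -0.3],
    [[0, 0, 0.018], 0, -0.3],
    [[0, 0, 0], 0, -0.3],
    [[0, 0, 0], 0, -1],
    [[0, 0, 0], 0, -1],
    [[0, 0, 0], 0, -1],
    [[0, 0, -0.05], 0, -1],
    [[0, 0, -0.05], 0, -1],
    [[0, 0, -0.05], 0, -1],
    [[0, 0, 0], 0, -1]
  ]
}}

```text
time: 9.93
position: [0.4808, -0.3514, 0.2234]
eef_rot: [[0.003, 1.0, 0.028], [0.999, -0.002, -0.039], [-0.039, 0.028, -0.999]]
wrist_force: [-0.1, -0.4, -0.7]
opening: 0.14
```

```bash
python3 - <<'E'
from h import *
go((.62,-.0109,.22),np.radians(2.85))
E
```

```text
pos [ 0.4808 -0.3514  0.2234] turn -0.052 then shift [ 0.3332  0.1558 -0.006 ] j6 -0.62 open 0.14 t 9.93
```

Call:
{"fn": "jog_arm", "kwargs": {
  "motion": [
    [[0.054, 0.026, 0], -0.05, -1],
    [[0.054, 0.026, 0], 0, -1],
    [[0.054, 0.026, 0], 0, -1],
    [[0.054, 0.026, 0], 0, -1],
    [[0.054, 0.026, 0], 0, -1],
    [[0.05, 0.023, 0], 0, -1],
    [[0, 0, 0], 0, -1]
  ]
}}

```text
time: 10.8
position: [0.6244, -0.0185, 0.2105]
eef_rot: [[-0.043, 0.999, 0.026], [0.998, 0.044, -0.041], [-0.042, 0.025, -0.999]]
wrist_force: [-0.9, 0.1, -0.7]
opening: 0.14
```

```bash
python3 - <<'E'
from h import *
go((.62,-.0109,.155),np.radians(2.85))
E
```

```text
pos [ 0.6244 -0.0185  0.2105] turn -0.006 then shift [ 0.0101 -0.0054  0.055 ] j6 -0.05 open 0.14 t 10.8
```

Call:
{"fn": "jog_arm", "kwargs": {
  "motion": [
    [[0.01, -0.0055, 0.02], 0, -1],
    [[0, 0, 0.02], 0, -1],
    [[0, 0, 0.014], 0, -1],
    [[0, 0, 0], 0, -1],
    [[0, 0, 0], 0, -0.3],
    [[0, 0, 0], 0, -0.3],
    [[0, 0, -0.04], 0, -0.3],
    [[0, 0, -0.05], 0, -0.3],
    [[-0.053, -0.0155, 0], 0, -0.3],
    [[-0.053, -0.0155, 0], 0, -0.3],
    [[-0.053, -0.0155, 0], 0, -0.3],
    [[-0.053, -0.0155, 0], 0, -0.3]
  ]
}}

```text
time: 12.3
position: [0.563, -0.2276, 0.2554]
eef_rot: [[-0.047, 0.999, 0.027], [0.998, 0.048, -0.044], [-0.045, 0.025, -0.999]]
wrist_force: [-0.1, -0.5, 0.0]
opening: 0.354
```

Call:
{"fn": "jog_arm", "kwargs": {
  "motion": [
    [[-0.053, -0.0155, 0], 0, -0.3],
    [[-0.053, -0.0155, 0.03], 0, -0.3],
    [[0, 0, 0.04], -0.1, -0.3],
    [[0, 0, 0], 0, -0.3]
  ]
}}

```text
time: 12.8
position: [0.5361, -0.3457, 0.1897]
eef_rot: [[-0.14, 0.99, 0.029], [0.989, 0.141, -0.046], [-0.05, 0.022, -0.999]]
wrist_force: [0.1, 1.3, 0.5]
opening: 0.349
```

```bash
python3 - <<'E'
from h import *
im,P=cloud("wrist"); cv2.imwrite("pics/w4.png",im)
for t in tubes(im,P,zlo=.042,box=(.3,.75,-.6,-.2),amin=100): print(*t)
go((.543,-.336,.057),np.radians(8.8))
E
```

```text
[ 535. -337.] [63.  9.] 0.049 0 786 None [ 0.534 -0.337] [335. 228.]
[ 579. -330.] [14. 14.] 0.0501 239 239 [ 0.578 -0.33 ] None [335. 279.]
[ 588. -270.] [ 6. 53.] 0.0487 0 400 None [ 0.586 -0.269] [404. 296.]
[ 693. -296.] [13. 15.] 0.0501 173 173 [ 0.693 -0.296] None [351. 388.]
pos [ 0.5374 -0.3464  0.1924] turn -0.012 then shift [0.0167 0.0037 0.1348] j6 -0.7 open 0.35 t 12.85
```

Call:
{"fn": "jog_arm", "kwargs": {
  "motion": [
    [[0.0085, 0.002, 0.045], -0.012, -0.3],
    [[0.008, 0.002, 0.045], 0, -0.3],
    [[0, 0, 0], 0, -0.3]
  ]
}}

```text
time: 13.22
position: [0.5475, -0.3345, 0.1084]
eef_rot: [[-0.15, 0.988, 0.044], [0.987, 0.153, -0.056], [-0.062, 0.035, -0.997]]
wrist_force: [0.0, -0.0, -0.2]
opening: 0.348
```

```bash
python3 - <<'E'
from h import *
go((.543,-.336,.057),np.radians(8.8))
E
```

```text
pos [ 0.5475 -0.3345  0.1084] turn -0.0 then shift [ 0.0024 -0.0065  0.0511] j6 -0.69 open 0.348 t 13.22
```

Call:
{"fn": "jog_arm", "kwargs": {
  "motion": [
    [[0.002, -0.0065, 0.025], 0, -0.3],
    [[0, 0, 0.025], 0, -0.3],
    [[0, 0, 0], 0, -1]
  ]
}}

```text
time: 13.6
position: [0.5503, -0.3387, 0.0691]
eef_rot: [[-0.15, 0.987, 0.058], [0.986, 0.154, -0.065], [-0.073, 0.048, -0.996]]
wrist_force: [-0.8, 1.0, -0.0]
opening: 0.15
```

Call:
{"fn": "jog_arm", "kwargs": {
  "motion": [
    [[0, 0, 0], 0, -1],
    [[0, 0, 0], 0, -1],
    [[0, 0, 0], 0, -1]
  ]
}}

```text
time: 13.98
position: [0.5542, -0.3405, 0.0765]
eef_rot: [[-0.15, 0.986, 0.068], [0.985, 0.154, -0.071], [-0.08, 0.056, -0.995]]
wrist_force: [-0.6, -1.0, -0.1]
opening: 0.125
```

Call:
{"fn": "jog_arm", "kwargs": {
  "motion": [
    [[0, 0, -0.05], 0, -1],
    [[0, 0, -0.05], 0, -1],
    [[0, 0, -0.05], 0, -1],
    [[0, 0, 0], 0, -1]
  ]
}}

```text
time: 14.48
position: [0.5437, -0.3298, 0.2316]
eef_rot: [[-0.149, 0.986, 0.068], [0.986, 0.154, -0.071], [-0.08, 0.056, -0.995]]
wrist_force: [0.8, -0.2, -1.0]
opening: 0.13
```

```bash
python3 - <<'E'
from h import *
go((.624,.032,.215),np.radians(2.85))
E
```

```text
pos [ 0.5437 -0.3298  0.2316] turn 0.105 then shift [ 0.358   0.097  -0.0037] j6 -0.69 open 0.13 t 14.47
```

```bash
python3 - <<'E'
from h import *
im,P=cloud("wrist"); cv2.imwrite("pics/w5.png",im)
o=get_obs(); print(o["joint_pos"].round(3),o["dq"].round(3),o["joint_efforts"].round(1))
E
```

```text
[-0.533  0.451  0.246  1.276 -0.026 -0.687] [-0.     0.046 -0.069 -0.019 -0.001 -0.002] [  0.  -49.2  27.1  -0.6  -0.1   0. ]
```

View pics/w5.png

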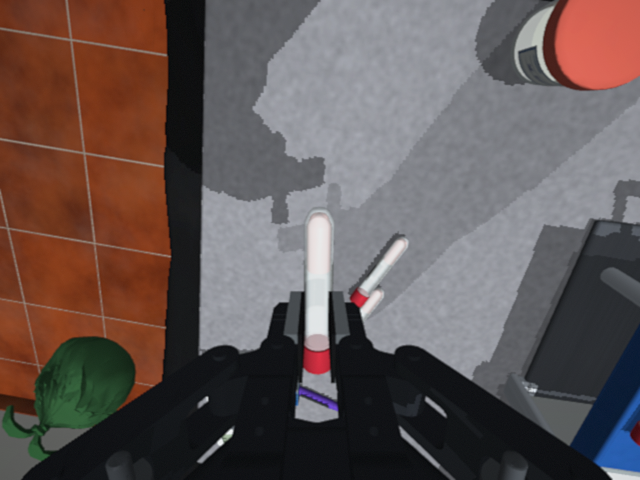

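The wrist view shows the tube held between the pads, with its body at (318,270) and its cap at (316,360). The tool is drifting out of vertical, so I'll test whether zero rows make it creep.

Call:
{"fn": "jog_arm", "kwargs": {
  "motion": [
    [[0, 0, 0], 0, -1],
    [[0, 0, 0], 0, -1],
    [[0, 0, 0], 0, -1],
    [[0, 0, 0], 0, -1]
  ]
}}

```text
time: 15.02
position: [0.5403, -0.328, 0.2233]
eef_rot: [[-0.15, 0.987, 0.056], [0.986, 0.153, -0.064], [-0.071, 0.045, -0.996]]
wrist_force: [0.5, 0.9, 1.1]
opening: 0.128
```

Call:
{"fn": "jog_arm", "kwargs": {
  "motion": [
    [[0.06, 0.016, 0], 0.105, -1],
    [[0.06, 0.016, 0], 0, -1],
    [[0.06, 0.016, 0], 0, -1],
    [[0.06, 0.016, 0], 0, -1],
    [[0.06, 0.016, 0], 0, -1],
    [[0.055, 0.016, 0], 0, -1],
    [[0, 0, 0], 0, -1]
  ]
}}

```text
time: 15.9
position: [0.6171, 0.0377, 0.2004]
eef_rot: [[-0.037, 0.998, 0.054], [0.997, 0.041, -0.064], [-0.066, 0.051, -0.997]]
wrist_force: [0.1, 0.5, -0.7]
opening: 0.128
```

```bash
python3 - <<'E'
from h import *
o=get_obs(); print(o["joint_pos"].round(3))
go((.622,.032,.158),np.radians(2.85))
E
```

```text
[ 0.092  0.463  0.192  1.253 -0.069  0.052]
pos [0.6171 0.0377 0.2004] turn -0.009 then shift [-0.0031  0.0025  0.0429] j6 0.05 open 0.128 t 15.9
```

Call:
{"fn": "jog_arm", "kwargs": {
  "motion": [
    [[-0.003, 0.0025, 0.02], 0, -1],
    [[0, 0, 0.02], 0, -1],
    [[0, 0, 0.006], 0, -1],
    [[0, 0, 0], 0, -0.3],
    [[0, 0, 0], 0, -0.3],
    [[0, 0, -0.045], 0, -0.3],
    [[0, 0, -0.06], 0, -0.3],
    [[0, 0, 0], 0, -0.3],
    [[0, 0, 0], 0, -0.3],
    [[0, 0, 0], 0, -0.3],
    [[0, 0, 0], 0, -0.3],
    [[0, 0, 0], 0, -0.3]
  ]
}}

```text
time: 17.4
position: [0.6145, 0.0341, 0.2603]
eef_rot: [[-0.033, 0.998, 0.048], [0.997, 0.037, -0.064], [-0.065, 0.046, -0.997]]
wrist_force: [-0.2, -0.2, 0.1]
opening: 0.349
```

```bash
python3 - <<'E'
from h import *
im,P=cloud("top"); cv2.imwrite("pics/t2.png",im)
print("tray")
for t in tubes(im,P,zlo=.136,zhi=.16,box=(.5,.73,-.12,.18),amin=20): print(*t)
print("board")
for t in tubes(im,P,zlo=.042,box=(.3,.75,-.6,-.2),amin=20): print(*t)
cv2.imwrite("pics/t2c.png",cv2.resize(im[150:330,260:520],None,fx=3,fy=3,interpolation=2))
go((.604,-.272,.15),np.radians(-17))
E
```

```text
tray
[659. -53.] [12. 13.] 0.1479 32 32 [ 0.66  -0.053] None [364. 196.]
[606. -56.] [37.  7.] 0.1466 0 41 None [ 0.604 -0.056] [366. 219.]
board
[ 746. -393.] [38.  9.] 0.0578 0 30 None [ 0.746 -0.39 ] [492. 171.]
[ 697. -295.] [14. 14.] 0.0527 31 31 [ 0.697 -0.295] None [455. 190.]
[ 642. -273.] [ 6. 31.] 0.0532 0 28 None [ 0.643 -0.273] [448. 211.]
[ 638. -286.] [14. 13.] 0.0527 31 31 [ 0.638 -0.286] None [453. 213.]
[ 584. -264.] [ 6. 29.] 0.0524 0 31 None [ 0.584 -0.264] [444. 233.]
pos [0.6144 0.0341 0.2602] turn 0.333 then shift [-0.2901  0.0722  0.1288] j6 0.05 open 0.351 t 17.45
```

View pics/t2c.png

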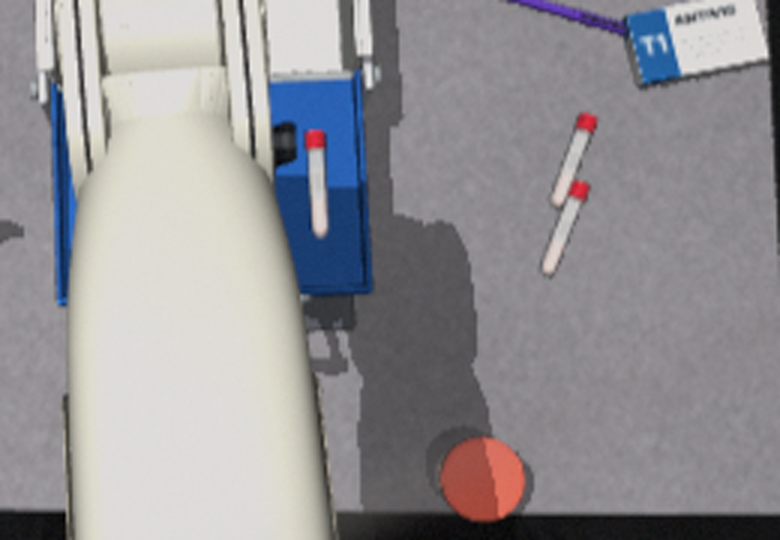

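Crop: one tube is visible on the tray at (317,185), the others there are hidden by the arm. T1 spans (587,122)–(558,200) and T2 spans (578,190)–(548,270). T1's tail lies beside T2's cap, so I'll grip T2 towards its tail.

Call:
{"fn": "jog_arm", "kwargs": {
  "motion": [
    [[0, 0, 0], 0.128, -0.3],
    [[0, 0, 0], 0.128, -0.3],
    [[-0.05, 0.017, 0], 0.128, -0.3],
    [[-0.05, 0.017, 0], 0, -0.3],
    [[-0.05, 0.017, 0], 0, -0.3],
    [[-0.05, 0.017, 0], 0, -0.3],
    [[-0.05, 0.017, 0], 0, -0.3],
    [[0, 0, 0], 0, -0.3]
  ]
}}

```text
time: 18.45
position: [0.6128, -0.2349, 0.2734]
eef_rot: [[0.35, 0.936, 0.044], [0.936, -0.347, -0.063], [-0.044, 0.063, -0.997]]
wrist_force: [-0.3, 0.2, -0.2]
opening: 0.352
```

```bash
python3 - <<'E'
from h import *
im,P=cloud("wrist"); cv2.imwrite("pics/w6.png",im)
for t in tubes(im,P,zlo=.043,box=(.3,.75,-.35,-.2),amin=100): print(*t)
print(get_obs()["eef_rot"][:,2].round(3))
go((.590,-.270,.1),np.radians(-20))
E
```

```text
[ 595. -269.] [10. 64.] 0.0491 0 553 None [ 0.594 -0.269] [289. 189.]
[ 653. -278.] [10. 64.] 0.049 0 427 None [ 0.652 -0.278] [301. 241.]
[ 634. -286.] [13. 14.] 0.0503 154 154 [ 0.634 -0.285] None [289. 229.]
[ 694. -294.] [15. 14.] 0.0501 140 140 [ 0.694 -0.294] None [302. 277.]
[ 0.044 -0.062 -0.997]
pos [ 0.613  -0.2329  0.2733] turn -0.004 then shift [-0.0352 -0.0197  0.174 ] j6 0.01 open 0.352 t 18.5
```

Call:
{"fn": "jog_arm", "kwargs": {
  "motion": [
    [[-0.012, -0.007, 0.055], 0.015, -0.3],
    [[-0.012, -0.007, 0.055], 0, -0.3],
    [[-0.01, -0.005, 0.03], 0, -0.3]
  ]
}}

```text
time: 18.88
position: [0.593, -0.2633, 0.1341]
eef_rot: [[0.357, 0.933, 0.053], [0.933, -0.354, -0.063], [-0.04, 0.072, -0.997]]
wrist_force: [0.7, -0.6, -1.0]
opening: 0.351
```

```bash
python3 - <<'E'
from h import *
print(get_obs()["eef_rot"][:,2].round(3))
go((.588,-.2665,.057),np.radians(-21))
E
```

```text
[ 0.053 -0.063 -0.997]
pos [ 0.593  -0.2633  0.1341] turn 0.004 then shift [-0.0017 -0.0091  0.0768] j6 -0.04 open 0.351 t 18.88
```

Call:
{"fn": "jog_arm", "kwargs": {
  "motion": [
    [[-0.0015, -0.009, 0.035], 0, -0.3],
    [[0, 0, 0.03], 0, -0.3],
    [[0, 0, 0.012], 0, -0.3],
    [[0, 0, 0.003], 0, -0.6]
  ]
}}

```text
time: 19.38
position: [0.5888, -0.2584, 0.0556]
eef_rot: [[0.349, 0.936, 0.055], [0.937, -0.346, -0.057], [-0.034, 0.071, -0.997]]
wrist_force: [-4.0, 6.0, 22.1]
opening: 0.199
```

```bash
python3 - <<'E'
from h import *
print(get_obs()["eef_rot"][:,2].round(3))
go((.588,-.2665,.057),np.radians(-21))
E
```

```text
[ 0.055 -0.057 -0.997]
pos [ 0.5888 -0.2584  0.0556] turn 0.013 then shift [-0.0079  0.0023 -0.001 ] j6 -0.05 open 0.199 t 19.38
```

Call:
{"fn": "jog_arm", "kwargs": {
  "motion": [
    [[0, 0, -0.04], 0, -0.2],
    [[-0.006, 0, -0.01], 0, -0.2],
    [[0, 0, 0], 0, -0.2]
  ]
}}

```text
time: 19.75
position: [0.5859, -0.2576, 0.1093]
eef_rot: [[0.343, 0.937, 0.058], [0.939, -0.34, -0.057], [-0.033, 0.074, -0.997]]
wrist_force: [-0.5, 0.2, -0.5]
opening: 0.4
```

```bash
python3 - <<'E'
from h import *
im,P=cloud("wrist"); cv2.imwrite("pics/w7.png",im)
for t in tubes(im,P,zlo=.043,box=(.3,.75,-.35,-.2),amin=100): print(*t)
print(get_obs()["eef_rot"][:,2].round(3))
go((.588,-.2665,.058),np.radians(-21))
E
```

```text
[ 589. -260.] [ 7. 47.] 0.0492 0 570 None [ 0.584 -0.258] [319. 265.]
[ 644. -272.] [ 6. 44.] 0.0493 0 349 None [ 0.639 -0.27 ] [330. 342.]
[ 637. -283.] [14. 15.] 0.0502 365 365 [ 0.636 -0.283] None [310. 344.]
[ 694. -295.] [14. 15.] 0.0502 273 273 [ 0.693 -0.295] None [322. 409.]
[ 0.058 -0.056 -0.997]
pos [ 0.5861 -0.2575  0.1091] turn 0.018 then shift [-0.0061  0.0012  0.0515] j6 -0.05 open 0.398 t 19.8
```

View pics/w7.png

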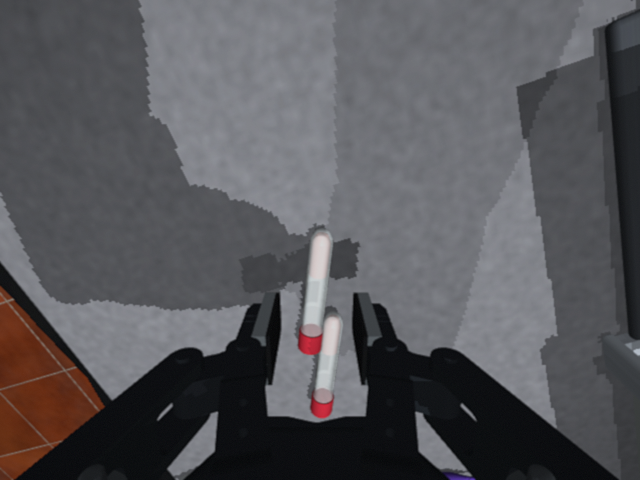

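The wrist view shows T2 nudged about 5 mm. Its cap is at (310,342) and its tail at (320,235), still between the fingers but about 5° off. I'll turn slightly and go down to a safe height.

Call:
{"fn": "jog_arm", "kwargs": {
  "motion": [
    [[0, 0, 0.02], 0.085, -0.2],
    [[0, 0, 0.022], 0, -0.2],
    [[0, 0, 0.004], 0, -0.2]
  ]
}}

```text
time: 20.18
position: [0.5878, -0.2587, 0.0594]
eef_rot: [[0.423, 0.904, 0.055], [0.906, -0.421, -0.054], [-0.026, 0.073, -0.997]]
wrist_force: [-0.2, -0.0, -1.0]
opening: 0.4
```

```bash
python3 - <<'E'
from h import *
o=get_obs();print(o["eef_rot"][:,2].round(3),o["wrist_force"].round(1))
go((.591,-.262,.060),np.radians(-25))
E
```

```text
[ 0.055 -0.054 -0.997] [-0.2 -0.  -1. ]
pos [ 0.5878 -0.2587  0.0594] turn 0.001 then shift [-0.0017  0.0044 -0.0003] j6 0.03 open 0.4 t 20.18
```

Good. I'll close, lift and pause at the top.

Call:
{"fn": "jog_arm", "kwargs": {
  "motion": [
    [[-0.0015, 0, 0], 0, -1],
    [[0, 0, 0], 0, -1],
    [[0, 0, 0], 0, -1],
    [[0, 0, 0], 0, -1],
    [[0, 0, -0.05], 0, -1],
    [[0, 0, -0.05], 0, -1],
    [[0, 0, -0.05], 0, -1],
    [[0, 0, -0.02], 0, -1],
    [[0, 0, 0], 0, -1],
    [[0, 0, 0], 0, -1],
    [[0, 0, 0], 0, -1]
  ]
}}

```text
time: 21.55
position: [0.577, -0.2503, 0.2334]
eef_rot: [[0.423, 0.904, 0.054], [0.906, -0.421, -0.054], [-0.026, 0.071, -0.997]]
wrist_force: [-0.2, -0.4, -0.3]
opening: 0.147
```

```bash
python3 - <<'E'
from h import *
o=get_obs();print(o["eef_rot"][:,2].round(3),o["wrist_force"].round(1))
im,P=cloud("wrist"); 
print([ (t[0],t[2],t[4]) for t in tubes(im,P,zlo=.043,box=(.3,.75,-.35,-.2),amin=100)])
go((.613,.0749,.23),np.radians(2.85))
E
```

```text
[ 0.054 -0.054 -0.997] [-0.2 -0.4 -0.3]
[(array([ 643., -272.]), np.float64(0.049), 222)]
pos [ 0.5768 -0.2502  0.2331] turn -0.485 then shift [ 0.3227  0.0523 -0.0124] j6 0.04 open 0.142 t 21.6
```

Call:
{"fn": "jog_arm", "kwargs": {
  "motion": [
    [[0, 0, 0], -0.162, -1],
    [[0, 0, 0], -0.162, -1],
    [[0, 0, 0], -0.162, -1],
    [[0.054, 0.0087, 0], 0, -1],
    [[0.054, 0.0087, 0], 0, -1],
    [[0.054, 0.0087, 0], 0, -1],
    [[0.054, 0.0087, 0], 0, -1],
    [[0.054, 0.0087, 0], 0, -1],
    [[0.054, 0.0087, 0], 0, -1],
    [[0, 0, 0], 0, -1]
  ]
}}

```text
time: 22.85
position: [0.6047, 0.0846, 0.2022]
eef_rot: [[-0.061, 0.998, 0.03], [0.997, 0.063, -0.05], [-0.052, 0.027, -0.998]]
wrist_force: [-0.2, -0.6, -0.2]
opening: 0.143
```

```bash
python3 - <<'E'
from h import *
o=get_obs();print(o["eef_rot"][:,2].round(3),o["wrist_force"].round(1))
go((.613,.0749,.157),np.radians(2.85))
E
```

```text
[ 0.03  -0.05  -0.998] [-0.2 -0.6 -0.2]
pos [0.6047 0.0846 0.2022] turn 0.013 then shift [-0.0078  0.0066  0.0458] j6 0.1 open 0.143 t 22.85
```

Call:
{"fn": "jog_arm", "kwargs": {
  "motion": [
    [[-0.008, 0.0065, 0.02], 0, -1],
    [[0, 0, 0.02], 0, -1],
    [[0, 0, 0.006], 0, -1],
    [[0, 0, 0], 0, -0.3],
    [[0, 0, 0], 0, -0.3],
    [[0, 0, -0.045], 0, -0.3],
    [[0, 0, -0.05], 0, -0.3],
    [[0, 0, 0], 0, -0.3],
    [[0, 0, 0], 0.13, -0.3],
    [[0, 0, 0], 0.13, -0.3],
    [[0, 0, 0], 0.13, -0.3]
  ]
}}

```text
time: 24.22
position: [0.6072, 0.0721, 0.2535]
eef_rot: [[0.34, 0.94, 0.022], [0.94, -0.338, -0.052], [-0.042, 0.038, -0.998]]
wrist_force: [0.7, -0.4, -0.1]
opening: 0.346
```

```bash
python3 - <<'E'
from h import *
o=get_obs();print(o["eef_rot"][:,2].round(3),o["wrist_force"].round(1))
go((.655,-.279,.23),np.radians(-21))
E
```

```text
[ 0.022 -0.052 -0.998] [ 0.7 -0.4 -0.1]
pos [0.6072 0.0721 0.2535] turn 0.021 then shift [-0.3091  0.1694  0.0429] j6 0.49 open 0.346 t 24.23
```

Call:
{"fn": "jog_arm", "kwargs": {
  "motion": [
    [[-0.05, 0.027, 0.006], 0.02, -0.3],
    [[-0.05, 0.027, 0.006], 0, -0.3],
    [[-0.05, 0.027, 0.006], 0, -0.3],
    [[-0.05, 0.027, 0.006], 0, -0.3],
    [[-0.05, 0.027, 0.006], 0, -0.3],
    [[-0.05, 0.027, 0.006], 0, -0.3],
    [[0, 0, 0], 0, -0.3]
  ]
}}

```text
time: 25.1
position: [0.6485, -0.2797, 0.2151]
eef_rot: [[0.359, 0.933, -0.004], [0.932, -0.359, -0.048], [-0.046, 0.013, -0.999]]
wrist_force: [0.0, 1.4, -1.0]
opening: 0.351
```

```bash
python3 - <<'E'
from h import *
im,P=cloud("wrist")
for t in tubes(im,P,zlo=.043,box=(.3,.75,-.35,-.2),amin=100): print(*t)
o=get_obs();print(o["eef_rot"][:,2].round(3),o["wrist_force"].round(1))
go((.655,-.279,.06),np.radians(-21))
E
```

```text
[ 654. -277.] [ 8. 63.] 0.0492 0 590 None [ 0.653 -0.277] [330. 225.]
[ 694. -296.] [14. 14.] 0.0502 203 203 [ 0.694 -0.295] None [327. 272.]
[-0.004 -0.046 -0.999] [-0.8  0.1 -1.1]
pos [ 0.6485 -0.2774  0.2152] turn 0.002 then shift [0.0078 0.0047 0.1551] j6 -0.02 open 0.352 t 25.15
```

Call:
{"fn": "jog_arm", "kwargs": {
  "motion": [
    [[0.004, 0.003, 0.05], 0.04, -0.3],
    [[0.004, 0.002, 0.05], 0, -0.3],
    [[0, 0, 0.01], 0, -0.3]
  ]
}}

```text
time: 25.52
position: [0.6555, -0.2744, 0.1012]
eef_rot: [[0.393, 0.919, -0.005], [0.918, -0.393, -0.045], [-0.043, 0.013, -0.999]]
wrist_force: [-0.6, 0.6, -0.0]
opening: 0.348
```

```bash
python3 - <<'E'
from h import *
o=get_obs();print(o["eef_rot"][:,2].round(3),o["wrist_force"].round(1))
go((.655,-.278,.06),np.radians(-23))
E
```

```text
[-0.005 -0.045 -0.999] [-0.6  0.6 -0. ]
pos [ 0.6555 -0.2744  0.1012] turn -0.003 then shift [-0.0017  0.0004  0.0413] j6 0.03 open 0.348 t 25.52
```

Call:
{"fn": "jog_arm", "kwargs": {
  "motion": [
    [[-0.0015, 0, 0.02], 0, -0.3],
    [[0, 0, 0.017], 0, -0.3],
    [[0, 0, 0.003], 0, -0.3]
  ]
}}

```text
time: 25.9
position: [0.6557, -0.2753, 0.0624]
eef_rot: [[0.39, 0.921, -0.004], [0.92, -0.39, -0.045], [-0.043, 0.014, -0.999]]
wrist_force: [-0.0, -0.0, -0.5]
opening: 0.351
```

```bash
python3 - <<'E'
from h import *
o=get_obs();print(o["eef_rot"][:,2].round(3),o["wrist_force"].round(1))
go((.655,-.278,.06),np.radians(-23))
E
```

```text
[-0.004 -0.045 -0.999] [-0.  -0.  -0.5]
pos [ 0.6557 -0.2753  0.0624] turn 0.001 then shift [-0.0027  0.0004  0.0025] j6 0.02 open 0.351 t 25.9
```

Call:
{"fn": "jog_arm", "kwargs": {
  "motion": [
    [[-0.003, 0, 0.003], 0, -0.3],
    [[0, 0, 0], 0, -1],
    [[0, 0, 0], 0, -1],
    [[0, 0, 0], 0, -1],
    [[0, 0, -0.05], 0, -1],
    [[0, 0, -0.05], 0, -1],
    [[0, 0, -0.05], 0, -1],
    [[0, 0, -0.02], 0, -1],
    [[0, 0, 0], 0, -1],
    [[0, 0, 0], -0.15, -1],
    [[0, 0, 0], -0.15, -1],
    [[0, 0, 0], -0.15, -1]
  ]
}}

```text
time: 27.4
position: [0.6548, -0.2704, 0.2341]
eef_rot: [[-0.063, 0.998, -0.003], [0.997, 0.063, -0.045], [-0.045, -0.006, -0.999]]
wrist_force: [-0.0, 0.7, -0.1]
opening: 0.141
```

```bash
python3 - <<'E'
from h import *
o=get_obs();print(o["eef_rot"][:,2].round(3),o["wrist_force"].round(1))
im,P=cloud("top"); print("board")
for t in tubes(im,P,zlo=.042,box=(.3,.73,-.6,-.2),amin=20): print(*t)
print("tray")
for t in tubes(im,P,zlo=.136,zhi=.16,box=(.5,.73,-.12,.18),amin=20): print(*t)
go((.613,.115,.22),np.radians(2.85))
E
```

```text
[-0.003 -0.045 -0.999] [-0.   0.7 -0.1]
board
tray
[656. -12.] [12. 14.] 0.1471 32 32 [ 0.656 -0.012] None [348. 198.]
[660. -53.] [12. 11.] 0.1479 30 30 [ 0.66  -0.053] None [364. 196.]
pos [ 0.6546 -0.2704  0.2338] turn 0.016 then shift [ 0.3872 -0.0223 -0.0035] j6 -0.44 open 0.141 t 27.45
```

Call:
{"fn": "jog_arm", "kwargs": {
  "motion": [
    [[0.056, -0.003, 0], 0.015, -1],
    [[0.056, -0.003, 0], 0, -1],
    [[0.056, -0.003, 0], 0, -1],
    [[0.056, -0.003, 0], 0, -1],
    [[0.056, -0.003, 0], 0, -1],
    [[0.056, -0.003, 0], 0, -1],
    [[0.048, -0.003, 0], 0, -1],
    [[0, 0, 0], 0, -1]
  ]
}}

```text
time: 28.45
position: [0.6106, 0.1214, 0.2028]
eef_rot: [[-0.029, 0.999, -0.02], [0.999, 0.029, -0.045], [-0.044, -0.021, -0.999]]
wrist_force: [0.6, -1.1, -0.3]
opening: 0.137
```

```bash
python3 - <<'E'
from h import *
o=get_obs();print(o["eef_rot"][:,2].round(3),o["wrist_force"].round(1))
go((.613,.113,.157),np.radians(2.85))
E
```

```text
[-0.02  -0.045 -0.999] [ 0.6 -1.1 -0.3]
pos [0.6106 0.1214 0.2028] turn -0.021 then shift [-0.0065  0.0029  0.046 ] j6 0.19 open 0.137 t 28.45
```

Call:
{"fn": "jog_arm", "kwargs": {
  "motion": [
    [[-0.0065, 0.003, 0.02], -0.02, -1],
    [[0, 0, 0.02], 0, -1],
    [[0, 0, 0.006], 0, -1],
    [[0, 0, 0], 0, -0.3],
    [[0, 0, 0], 0, -0.3],
    [[0, 0, -0.045], 0, -0.3],
    [[0, 0, -0.055], 0, -0.3],
    [[-0.045, -0.055, 0], 0, -0.3],
    [[-0.045, -0.055, 0], 0, -0.3],
    [[0, 0, 0], 0.17, -0.3],
    [[0, 0, 0], 0.17, -0.3],
    [[0, 0, 0], 0.17, -0.3]
  ]
}}

```text
time: 29.95
position: [0.5161, 0.023, 0.264]
eef_rot: [[0.473, 0.881, -0.02], [0.88, -0.473, -0.048], [-0.052, 0.005, -0.999]]
wrist_force: [-0.7, 0.3, -0.1]
opening: 0.352
```

Call:
{"fn": "jog_arm", "kwargs": {
  "motion": [
    [[0, 0, 0], 0.17, -0.3],
    [[0, 0, 0], 0.17, -0.3],
    [[0, 0, 0], 0.17, -0.3],
    [[0, 0, 0], 0.17, -0.3],
    [[0, 0, 0], 0.17, 0],
    [[0, 0, 0], 0.17, 0],
    [[0, 0, 0], 0, 0]
  ]
}}

```text
time: 30.82
position: [0.516, 0.0196, 0.2637]
eef_rot: [[1.0, 0.017, -0.02], [0.016, -0.999, -0.05], [-0.021, 0.049, -0.999]]
wrist_force: [0.5, -0.7, 0.4]
opening: 0.497
```

```bash
python3 - <<'E'
from h import *
o=get_obs();print(o["eef_rot"][:,2].round(3),o["wrist_force"].round(1))
im,P=cloud("top")
print("tray")
for t in tubes(im,P,zlo=.136,zhi=.16,box=(.5,.73,-.12,.18),amin=20): print(*t)
im2,P2=cloud("wrist"); cv2.imwrite("pics/x.png",np.hstack([cv2.resize(im[80:330,180:500],(480,375)),cv2.resize(im2,(320,240)) if 0 else cv2.resize(im2,(320,375))]))
go((.494,.0257,.171),np.radians(-87.15))
E
```

```text
[-0.02  -0.05  -0.999] [ 0.5 -0.7  0.4]
tray
[659. -53.] [12. 13.] 0.1479 32 32 [ 0.66  -0.053] None [364. 196.]
[603. -56.] [32.  7.] 0.146 0 41 None [ 0.603 -0.056] [366. 219.]
pos [0.516  0.0198 0.2638] turn -0.032 then shift [-0.0196 -0.0115  0.0928] j6 1.62 open 0.498 t 30.93
```

View pics/x.png

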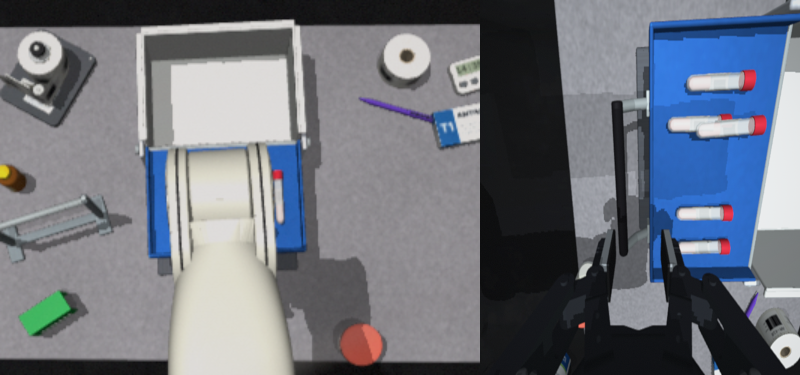

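The wrist half of the picture shows all five tubes on the tray, with two of them touching at about (715,125). The handle runs along x≈622. I'll measure before lifting.

```bash
python3 - <<'E'
from h import *
im,P=cloud("wrist"); np.savez("pics/w8.npz",im=im,P=P)
for t in tubes(im,P,zlo=.136,zhi=.19,box=(.5,.75,-.12,.18),amin=60): print(*t[:6],t[6])
z=P[...,2]; Q=P[(z>.165)&(z<.19)]; Q=Q[(Q[:,0]>.46)&(Q[:,0]<.52)]
print(len(Q),cv2.minAreaRect((Q[:,:2]*1000).astype(np.float32)),np.percentile(Q[:,2],[50,95]))
R=cv2.fitLine(Q[:,:2].astype(np.float32),cv2.DIST_HUBER,0,.01,.01).ravel();print(R)
E
```

```text
[694. 167.] [10.  4.] 0.1441 0 117 None [0.694 0.167]
[654. 113.] [15. 15.] 0.145 541 541 [0.654 0.114] None
[610. 111.] [64.  9.] 0.1441 0 1392 None [0.61  0.111]
[524.  95.] [ 2. 15.] 0.1444 0 69 None [0.524 0.095]
[632.  83.] [13.  4.] 0.1432 131 131 [0.631 0.083] None
[668.  79.] [15. 15.] 0.1598 533 533 [0.667 0.079] None
[605.  75.] [98. 12.] 0.1576 0 2432 None [0.606 0.076]
[653. -11.] [14. 14.] 0.1449 341 341 [ 0.653 -0.01 ] None
[609. -12.] [64.  9.] 0.1436 0 935 None [ 0.609 -0.011]
[658. -51.] [14. 13.] 0.1447 299 299 [ 0.657 -0.05 ] None
[615. -52.] [62.  9.] 0.1433 0 750 None [ 0.614 -0.052]
[711. -97.] [20.  6.] 0.1442 0 100 None [ 0.711 -0.096]
[736. -90.] [28. 14.] 0.1636 0 418 None [ 0.736 -0.09 ]
4238 ((491.3187255859375, 25.522186279296875), (18.302188873291016, 140.2159423828125), 2.615912437438965) [0.17528676 0.17690115]
[ 0.04329706 -0.99906224  0.49067998  0.01997999]
```

Call:
{"fn": "jog_arm", "kwargs": {
  "motion": [
    [[-0.02, -0.01, 0.03], -0.03, -0.2],
    [[0, 0, 0.02], 0, -0.2],
    [[0, 0, 0], 0, -0.2]
  ]
}}

```text
time: 31.35
position: [0.4947, 0.027, 0.213]
eef_rot: [[0.998, 0.053, -0.019], [0.052, -0.997, -0.05], [-0.021, 0.049, -0.999]]
wrist_force: [-0.5, 0.2, 0.8]
opening: 0.397
```

```bash
python3 - <<'E'
from h import *
o=get_obs();print(o["eef_rot"][:,2].round(3),o["wrist_force"].round(1))
go((.492,.0257,.172),np.radians(-87.3))
E
```

```text
[-0.019 -0.05  -0.999] [-0.5  0.2  0.8]
pos [0.4947 0.027  0.213 ] turn 0.006 then shift [-0.0019 -0.0008  0.0411] j6 1.6 open 0.397 t 31.35
```

Call:
{"fn": "jog_arm", "kwargs": {
  "motion": [
    [[-0.002, 0, 0.02], 0, -0.2],
    [[0, 0, 0.018], 0, -0.2],
    [[0, 0, 0.003], 0, -0.2],
    [[0, 0, 0], 0, -1],
    [[0, 0, 0], 0, -1],
    [[0, 0, 0], 0, -1]
  ]
}}

```text
time: 32.1
position: [0.4902, 0.0247, 0.1755]
eef_rot: [[0.998, 0.056, -0.023], [0.055, -0.997, -0.05], [-0.025, 0.048, -0.999]]
wrist_force: [1.3, 0.2, -3.6]
opening: 0.152
```

```bash
python3 - <<'E'
from h import *
o=get_obs();print(o["eef_rot"][:,2].round(3),o["wrist_force"].round(1))
go((.492,.0257,.172),np.radians(-87.3))
p=o["position"]; a=np.radians(2.85); ex=np.array([np.cos(a),np.sin(a)])
# arc: handle relative to hinge (-.22,.04) rotated by th lifts
prev=None
for th in np.arange(0,1.01,.1):
    x=-.22*np.cos(th)+.04*np.sin(th); z=.22*np.sin(th)+.04*np.cos(th)
    w=np.r_[p[:2]+ex*(x+.22),p[2]+z-.04]
    if prev is not None: print(round(th,2),w.round(4),"d",(x-px).round(4),(z-pz).round(4))
    prev=1;px,pz=x,z
E
```

```text
[-0.023 -0.05  -0.999] [ 1.3  0.2 -3.6]
pos [0.4902 0.0247 0.1755] turn 0.009 then shift [ 0.0019 -0.0011  0.0034] j6 1.59 open 0.152 t 32.1
0.1 [0.4953 0.0249 0.1973] d 0.0051 0.0218
0.2 [0.5025 0.0253 0.2184] d 0.0072 0.0211
0.3 [0.5118 0.0257 0.2388] d 0.0093 0.0203
0.4 [0.5231 0.0263 0.258 ] d 0.0113 0.0193
0.5 [0.5363 0.027  0.2761] d 0.0132 0.0181
0.6 [0.5512 0.0277 0.2928] d 0.0149 0.0167
0.7 [0.5676 0.0285 0.3079] d 0.0165 0.0151
0.8 [0.5855 0.0294 0.3212] d 0.0179 0.0134
0.9 [0.6047 0.0304 0.3327] d 0.0192 0.0115
1.0 [0.6248 0.0314 0.3423] d 0.0202 0.0095
```

Call:
{"fn": "jog_arm", "kwargs": {
  "motion": [
    [[0.005, 0.001, -0.022], 0, -1],
    [[0.007, 0.001, -0.021], 0, -1],
    [[0.009, 0.001, -0.02], 0, -1],
    [[0.011, 0.001, -0.019], 0, -1]
  ]
}}

```text
time: 32.6
position: [0.521, 0.026, 0.2565]
eef_rot: [[0.998, 0.056, -0.035], [0.054, -0.997, -0.051], [-0.037, 0.049, -0.998]]
wrist_force: [-2.2, 0.1, -2.9]
opening: 0.154
```

```bash
cat >> h.py <<'E'
def arc(ths):
    """tray angle from the TCP height, then tool shifts along the arc"""
    o=get_obs(); R=o["eef_rot"]; p=o["position"]; a=np.radians(2.85); ex=np.array([np.cos(a),np.sin(a)])
    f=lambda th: np.r_[np.array([.4905,.0247])+ex*(-.22*np.cos(th)+.04*np.sin(th)+.22),.1725+.22*np.sin(th)+.04*np.cos(th)-.04]
    t=np.linspace(0,1.15,1151); F=np.array([f(x) for x in t]); i=np.argmin(((F-p)[:,[0,2]]**2).sum(1))
    print("pos",p.round(4),"th",t[i],"err",(p-F[i]).round(4),"zax",R[:,2].round(3),"F",o["wrist_force"].round(1),"open",round(o["opening"],3))
    q=p
    for x in ths:
        print(round(x,2),(R.T@(f(x)-q)).round(4)); q=f(x)
E
python3 - <<'E'
from h import *
arc(np.arange(.4,1,.1))
E
```

```text
pos [0.521  0.026  0.2565] th 0.4 err [-0.0025 -0.0003  0.0015] zax [-0.035 -0.051 -0.998] F [-2.2  0.1 -2.9] open 0.154
0.4 [ 0.0025 -0.0002  0.0014]
0.5 [ 0.0125  0.001  -0.0185]
0.6 [ 0.0143  0.0009 -0.0172]
0.7 [ 0.0159  0.0008 -0.0157]
0.8 [ 0.0174  0.0008 -0.014 ]
0.9 [ 0.0187  0.0007 -0.0122]
```

Tracking is very good, so I'll carry on.

Call:
{"fn": "jog_arm", "kwargs": {
  "motion": [
    [[0.0145, 0.001, -0.018], 0, -1],
    [[0.0145, 0.001, -0.017], 0, -1],
    [[0.016, 0.001, -0.0155], 0, -1],
    [[0.0175, 0.001, -0.014], 0, -1]
  ]
}}

```text
time: 33.1
position: [0.5807, 0.0287, 0.3222]
eef_rot: [[0.997, 0.057, -0.049], [0.055, -0.997, -0.051], [-0.051, 0.048, -0.998]]
wrist_force: [-3.2, -0.4, -2.8]
opening: 0.145
```

```bash
python3 - <<'E'
from h import *
arc(np.arange(.8,1.01,.1))
im,P=cloud("top"); cv2.imwrite("pics/x2.png",cv2.resize(im[60:300,200:460],None,fx=2,fy=2))
E
```

```text
pos [0.5807 0.0287 0.3222] th 0.791 err [-0.0034 -0.0007  0.0052] zax [-0.049 -0.051 -0.998] F [-3.2 -0.4 -2.8] open 0.145
0.8 [ 0.0053 -0.0007  0.0037]
0.9 [ 0.0185  0.0007 -0.0125]
1.0 [ 0.0197  0.0006 -0.0106]
```

Call:
{"fn": "jog_arm", "kwargs": {
  "motion": [
    [[0.02, 0, -0.01], 0, -1],
    [[0.0195, 0.001, -0.0115], 0, -1],
    [[0, 0, 0], 0, -1],
    [[0, 0, 0], 0, -1]
  ]
}}

```text
time: 33.65
position: [0.6225, 0.0306, 0.3466]
eef_rot: [[0.997, 0.057, -0.045], [0.054, -0.997, -0.051], [-0.048, 0.049, -0.998]]
wrist_force: [-1.0, -0.9, -1.5]
opening: 0.149
```

```bash
python3 - <<'E'
from h import *
arc(np.arange(1.0,.5,-.07))
im,P=cloud("top"); cv2.imwrite("pics/x3.png",cv2.resize(im[60:300,200:460],None,fx=2,fy=2))
E
```

```text
pos [0.6225 0.0306 0.3466] th 1.002 err [-0.003  -0.0008  0.0072] zax [-0.045 -0.051 -0.998] F [-1.  -0.9 -1.5] open 0.149
1.0 [ 0.003  -0.001   0.0072]
0.93 [-0.0139 -0.0004  0.0071]
0.86 [-0.0134 -0.0005  0.0081]
0.79 [-0.0128 -0.0005  0.009 ]
0.72 [-0.0121 -0.0005  0.0099]
0.65 [-0.0114 -0.0006  0.0107]
0.58 [-0.0106 -0.0006  0.0115]
0.51 [-0.0098 -0.0006  0.0122]
```

View pics/x3.png

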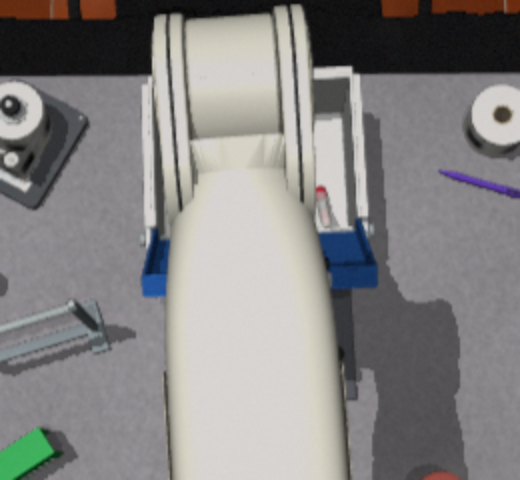

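The top view shows the tray tilted to about 1.0 rad with one tube in the bin at (322,205). The arm hides the rest, so I'll check with the wrist and scene cameras.

```bash
python3 - <<'E'
from h import *
a,_=cloud("wrist"); b,_=cloud("scene")
cv2.imwrite("pics/x4.png",np.hstack([cv2.resize(a,(400,300)),cv2.resize(b[170:320,200:400],(400,300))]))
E
```

```text
(no output)
```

View pics/x4.png

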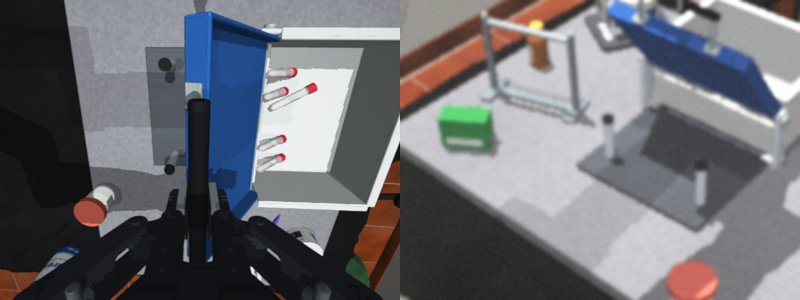

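The wrist half shows all five tubes in the white bin at (285,73), (275,95), (293,97), (272,143) and (272,160), and the tray is empty. Before lowering I'll check that none of them props on the mouth.

```bash
python3 - <<'E'
from h import *
im,P=cloud("wrist")
for t in tubes(im,P,zlo=.055,zhi=.15,box=(.68,.88,-.1,.17),amin=40,WT=225): print(*t)
b,g,r=[im[...,i].astype(int) for i in range(3)]
m=((r>120)&(r-g>70)&(r-b>60)&(P[...,0]>.68)&(P[...,0]<.9)&(P[...,1]>-.1)).astype(np.uint8)
n,l,s,c=cv2.connectedComponentsWithStats(m)
for i in range(1,n):
    if s[i,4]>30: print("cap",np.median(P[l==i],0).round(3))
arc([1.0])
E
```

```text
[702. 168.] [23.  4.] 0.1443 0 137 None [0.703 0.168] [435.  48.]
[714. 127.] [ 3. 19.] 0.1043 0 50 None [0.714 0.127] [428. 103.]
[771. 120.] [12. 15.] 0.0689 83 83 [0.771 0.119] None [471. 114.]
[810.  93.] [14. 14.] 0.0659 178 178 [0.809 0.094] None [499. 140.]
[764.  87.] [ 9. 14.] 0.0688 56 56 [0.763 0.087] None [457. 145.]
[758.  61.] [26.  6.] 0.0652 0 126 None [0.758 0.062] [447. 167.]
[720.   5.] [ 3. 23.] 0.1043 0 50 None [0.72  0.006] [414. 221.]
[778.  -4.] [12. 13.] 0.0676 70 70 [ 0.777 -0.003] None [453. 222.]
[722. -33.] [ 3. 31.] 0.1042 0 56 None [ 0.722 -0.033] [410. 253.]
[783. -43.] [11. 16.] 0.0672 72 72 [ 0.783 -0.042] None [451. 251.]
[723. -67.] [ 2. 33.] 0.1043 0 41 None [ 0.723 -0.068] [406. 280.]
cap [0.77  0.119 0.069]
cap [0.809 0.094 0.066]
cap [0.763 0.088 0.069]
cap [ 0.777 -0.002  0.068]
cap [ 0.783 -0.041  0.067]
pos [0.6224 0.0306 0.3465] th 1.0010000000000001 err [-0.0029 -0.0008  0.0072] zax [-0.045 -0.051 -0.998] F [ 1.7 -0.7 -2.2] open 0.146
1.0 [ 0.0031 -0.001   0.0071]
```

Caps sit on the bin floor (z about 0.068) and the tails lean on the low wall, clear below the mouth. That is inside the limits. I'll lower the tray slowly along the arc.

Call:
{"fn": "jog_arm", "kwargs": {
  "motion": [
    [[-0.0135, 0, 0.007], 0, -1],
    [[-0.0135, 0, 0.008], 0, -1],
    [[-0.013, 0, 0.009], 0, -1],
    [[-0.012, 0, 0.01], 0, -1],
    [[-0.0115, 0, 0.0105], 0, -1],
    [[-0.0105, 0, 0.0115], 0, -1],
    [[-0.01, 0, 0.012], 0, -1]
  ]
}}

```text
time: 34.72
position: [0.5364, 0.0266, 0.2844]
eef_rot: [[0.998, 0.058, -0.026], [0.057, -0.997, -0.042], [-0.028, 0.041, -0.999]]
wrist_force: [2.3, 2.0, -1.7]
opening: 0.146
```

```bash
python3 - <<'E'
from h import *
arc(np.arange(.5,-.02,-.07))
E
```

```text
pos [0.5364 0.0266 0.2844] th 0.538 err [-0.0056 -0.0006  0.0049] zax [-0.026 -0.042 -0.999] F [ 2.3  2.  -1.7] open 0.146
0.5 [ 0.0005 -0.0008  0.0113]
0.43 [-0.0091 -0.0006  0.0128]
0.36 [-0.0081 -0.0006  0.0134]
0.29 [-0.0072 -0.0006  0.0139]
0.22 [-0.0062 -0.0006  0.0144]
0.15 [-0.0052 -0.0006  0.0148]
0.08 [-0.0041 -0.0006  0.0151]
0.01 [-0.0031 -0.0007  0.0153]
```

Call:
{"fn": "jog_arm", "kwargs": {
  "motion": [
    [[-0.005, 0, 0.012], 0, -1],
    [[-0.009, 0, 0.013], 0, -1],
    [[-0.008, 0, 0.0135], 0, -1],
    [[-0.007, 0, 0.014], 0, -1],
    [[-0.006, 0, 0.0145], 0, -1]
  ]
}}

```text
time: 35.35
position: [0.4999, 0.0248, 0.2207]
eef_rot: [[0.998, 0.06, -0.012], [0.059, -0.998, -0.035], [-0.014, 0.035, -0.999]]
wrist_force: [2.6, 2.2, -1.8]
opening: 0.148
```

```bash
python3 - <<'E'
from h import *
arc(np.arange(.15,-.02,-.05))
E
```

```text
pos [0.4999 0.0248 0.2207] th 0.217 err [-0.0044 -0.0006  0.0018] zax [-0.012 -0.035 -0.999] F [ 2.6  2.2 -1.8] open 0.148
0.15 [-0.0007 -0.0009  0.0158]
0.1 [-0.0032 -0.0004  0.0107]
0.05 [-0.0027 -0.0004  0.0108]
-0.0 [-0.0021 -0.0004  0.011 ]
```

Call:
{"fn": "jog_arm", "kwargs": {
  "motion": [
    [[-0.003, 0, 0.012], 0, -1],
    [[-0.003, 0, 0.011], 0, -1],
    [[-0.003, 0, 0.011], 0, -1],
    [[-0.002, 0, 0.009], 0, -1]
  ]
}}

```text
time: 35.85
position: [0.4902, 0.024, 0.182]
eef_rot: [[0.998, 0.06, -0.001], [0.06, -0.998, -0.032], [-0.003, 0.032, -0.999]]
wrist_force: [-9.8, 2.4, 48.5]
opening: 0.147
```

```bash
python3 - <<'E'
from h import *
arc([0])
im,P=cloud("wrist")
z=P[...,2]; b,g,r=[im[...,i].astype(int) for i in range(3)]
m=(b-r>60)&(b-g>40)&np.isfinite(z)&(P[...,0]>.535)&(P[...,0]<.7)
Q=P[m]; A=np.c_[Q[:,:2],np.ones(len(Q))]; ok=Q[:,2]<.145
print(m.sum(),np.linalg.lstsq(A[ok],Q[ok,2],rcond=None)[0].round(4),np.median(Q[:,2]).round(4))
E
```

```text
pos [0.4902 0.024  0.182 ] th 0.041 err [-0.0021 -0.0008  0.0005] zax [-0.001 -0.032 -0.999] F [-9.8  2.4 48.5] open 0.147
0 [ 0.0004 -0.001   0.0094]
86873 [ 0.0015 -0.0041  0.1288] 0.1294
```

The tray is flat (floor slope about 0.002) and I'm pressing down with 48 N, so I'll ease off and release.

Call:
{"fn": "jog_arm", "kwargs": {
  "motion": [
    [[0, 0, -0.003], 0, -1],
    [[0, 0, 0], 0, -0.2],
    [[0, 0, 0], 0, -0.2],
    [[0, 0, 0], 0, -0.2],
    [[0, 0, -0.04], 0, -0.2],
    [[0, 0, -0.05], 0, -0.2],
    [[0, 0, -0.03], 0, 0.3],
    [[0, 0, 0], 0, 0.3]
  ]
}}

```text
time: 36.9
position: [0.4881, 0.0263, 0.3038]
eef_rot: [[0.998, 0.06, -0.01], [0.059, -0.998, -0.037], [-0.012, 0.036, -0.999]]
wrist_force: [0.1, 0.1, -0.9]
opening: 0.651
```

```bash
python3 - <<'E'
from h import *
o=get_obs();print(o["eef_rot"].round(3).tolist(),o["wrist_force"].round(1))
go((.439,.327,.25),np.radians(-56.3))
E
```

```text
[[0.998, 0.06, -0.01], [0.059, -0.998, -0.037], [-0.012, 0.036, -0.999]] [ 0.1  0.1 -0.9]
pos [0.4881 0.0263 0.3038] turn -0.528 then shift [ 0.1273 -0.2786  0.0432] j6 1.59 open 0.651 t 36.9
```

Call:
{"fn": "jog_arm", "kwargs": {
  "motion": [
    [[-0.005, -0.05, 0], 0, 0.3],
    [[-0.005, -0.05, 0], 0, 0.3],
    [[-0.005, -0.05, 0], 0, 0.3],
    [[-0.005, -0.05, 0], 0, 0.3],
    [[-0.005, -0.05, 0], 0, 0.3],
    [[-0.005, -0.05, 0], 0, 0.3],
    [[0, 0, 0.02], -0.176, 0.3],
    [[0, 0, 0.02], -0.176, 0.3],
    [[0, 0, 0.02], -0.176, 0.3],
    [[0, 0, 0], 0, 0.3]
  ]
}}

```text
time: 38.15
position: [0.4327, 0.3259, 0.2116]
eef_rot: [[0.824, 0.566, -0.032], [0.564, -0.824, -0.054], [-0.057, 0.026, -0.998]]
wrist_force: [0.2, 0.9, -0.3]
opening: 0.651
```

```bash
python3 - <<'E'
from h import *
im,P=cloud("wrist"); cv2.imwrite("pics/w9.png",im)
im2,P2=cloud("top")
for I,Q in((im,P),(im2,P2)):
    z=Q[...,2];b,g,r=[I[...,i].astype(int) for i in range(3)]
    q=Q[(g-r>60)&(g-b>60)&(abs(z-.096)<.008)]
    R=cv2.minAreaRect((q[:,:2]*1000).astype(np.float32)); print(len(q),R,np.median(q[:,2]).round(4))
    if len(q)>5: B=cv2.boxPoints(R); e=B[1]-B[0]; f=B[2]-B[1]; e=e if np.hypot(*e)>np.hypot(*f) else f; print("long ang",np.degrees(np.arctan2(e[1],e[0])))
# tubes/tray in top view
z=P2[...,2];b,g,r=[im2[...,i].astype(int) for i in range(3)]
m=((r>120)&(r-g>70)&(r-b>60)&(P2[...,0]>.65)&(P2[...,0]<.95)&(abs(P2[...,1]-.03)<.15)).astype(np.uint8)
n,l,s,c=cv2.connectedComponentsWithStats(m)
for i in range(1,n):
    if s[i,4]>8: print("cap",np.nanmedian(P2[l==i],0).round(3))
Q=P2[(b-r>60)&(b-g>40)&(P2[...,0]>.54)&(P2[...,0]<.7)&(z<.145)]; print(np.linalg.lstsq(np.c_[Q[:,:2],np.ones(len(Q))],Q[:,2],rcond=None)[0].round(4))
cv2.imwrite("pics/x5.png",np.hstack([cv2.resize(im2[80:270,240:420],(416,440)),cv2.resize(im,(384,440))]))
o=get_obs();print(o["eef_rot"].round(3).tolist())
go((.439,.327,.25),np.radians(-56.3))
E
```

```text
3694 ((436.4624938964844, 328.58447265625), (36.89984130859375, 78.1720199584961), 33.7840461730957) 0.0944
long ang -56.215946
205 ((438.2896728515625, 328.6819152832031), (36.570167541503906, 39.62662887573242), 34.672828674316406) 0.0968
long ang -55.327187
cap [0.812 0.093 0.069]
cap [ 0.787 -0.045  0.07 ]
cap [ 0.78  -0.006  0.072]
cap [0.772 0.118 0.074]
cap [0.765 0.083 0.074]
[ 0.0014 -0.0019  0.1314]
[[0.825, 0.565, -0.029], [0.563, -0.825, -0.051], [-0.053, 0.026, -0.998]]
pos [0.4339 0.3268 0.214 ] turn 0.012 then shift [ 0.0024  0.0036 -0.0361] j6 1.63 open 0.651 t 38.25
```

View pics/x5.png

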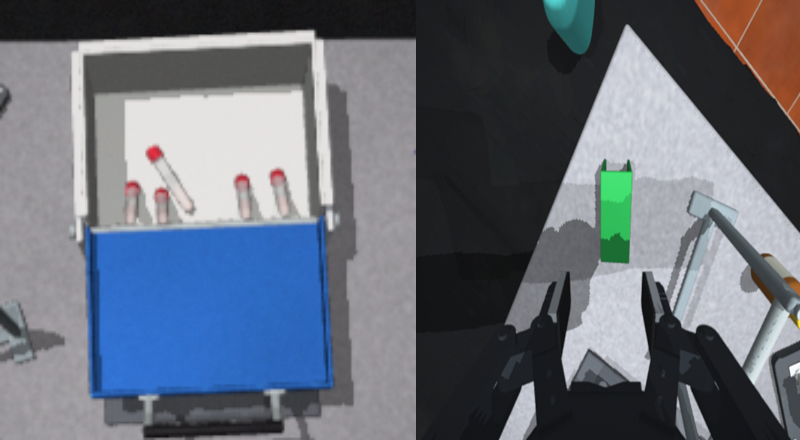

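Tray half of the picture: all five tubes in the bin (caps at (133,188), (161,193), (154,152), (242,181) and (278,176)), tray flat and empty. Wrist half: the marker is at (616,215), aligned with the jaws.

Call:
{"fn": "jog_arm", "kwargs": {
  "motion": [
    [[0.006, 0.003, 0.04], 0.012, 0.4],
    [[0, 0, 0.03], 0, 0.4],
    [[0, 0, 0], 0, 0.4]
  ]
}}

```text
time: 38.62
position: [0.4413, 0.3254, 0.1458]
eef_rot: [[0.836, 0.548, -0.023], [0.547, -0.836, -0.047], [-0.045, 0.027, -0.999]]
wrist_force: [-0.4, 0.2, -0.2]
opening: 0.697
```

```bash
python3 - <<'E'
from h import *
o=get_obs();print(o["eef_rot"][:,2].round(3).tolist(),o["wrist_force"].round(1))
go((.4372,.3285,.084),np.radians(-56.3))
E
```

```text
[-0.023, -0.047, -0.999] [-0.4  0.2 -0.2]
pos [0.4413 0.3254 0.1458] turn -0.008 then shift [ 0.0011 -0.0065  0.0617] j6 1.64 open 0.697 t 38.62
```

Call:
{"fn": "jog_arm", "kwargs": {
  "motion": [
    [[0.001, -0.0065, 0.03], 0, 0.4],
    [[0, 0, 0.028], 0, 0.4],
    [[0, 0, 0.003], 0, 0.4],
    [[0, 0, 0], 0, -1],
    [[0, 0, 0], 0, -1],
    [[0, 0, 0], 0, -1],
    [[0, 0, 0], 0, -1]
  ],
  "grip_force": 40
}}

```text
time: 39.5
position: [0.4443, 0.3335, 0.0955]
eef_rot: [[0.84, 0.543, -0.007], [0.542, -0.839, -0.035], [-0.025, 0.026, -0.999]]
wrist_force: [0.8, -0.3, -1.9]
opening: 0.435
```

```bash
python3 - <<'E'
from h import *
o=get_obs();print(o["eef_rot"].round(3).tolist(),o["wrist_force"].round(1))
go((.4372,.3285,.084),np.radians(-56.3))
d=np.load("pics/top0.npz");P=d["P"];z=P[...,2]
Q=P[(z>.165)&(z<.2)]; Q=Q[(Q[:,0]>.53)&(Q[:,0]<.64)&(Q[:,1]<.42)&(Q[:,1]>.22)]
R=cv2.minAreaRect((Q[:,:2]*1000).astype(np.float32));print(R)
u=np.array([.308,-.951]); s=(Q[:,:2]-[.588,.324])@u; n=(Q[:,:2]-[.588,.324])@[.951,.308]
m=abs(s)<.06
print("bar offset",np.median(n[m]).round(4),"slope",np.polyfit(s[m],n[m],1).round(4),"z mid",np.median(Q[m,2]),"ends",s.min(),s.max(),"top z ends",np.median(Q[abs(s)>.07,2]))
E
```

```text
[[0.84, 0.543, -0.007], [0.542, -0.839, -0.035], [-0.025, 0.026, -0.999]] [ 0.8 -0.3 -1.9]
pos [0.4443 0.3335 0.0955] turn -0.014 then shift [-0.0084 -0.      0.0118] j6 1.65 open 0.435 t 39.5
((587.536865234375, 323.6324462890625), (14.663315773010254, 169.06549072265625), 17.70143699645996)
bar offset -0.0013 slope [-0.0007 -0.0008] z mid 0.18674009548836623 ends -0.084283990663244 0.08470324981769121 top z ends 0.19033031440535808
```

Call:
{"fn": "jog_arm", "kwargs": {
  "motion": [
    [[0, 0, -0.05], 0, -1],
    [[0, 0, -0.05], 0, -1],
    [[0, 0, -0.05], 0, -1],
    [[0, 0, -0.05], 0, -1],
    [[0, 0, 0], 0, -1],
    [[0, 0, 0], 0, -1],
    [[0, 0, 0], 0.14, -1],
    [[0, 0, 0], 0.14, -1],
    [[0, 0, 0], 0, -1]
  ]
}}

```text
time: 40.62
position: [0.4432, 0.3385, 0.2954]
eef_rot: [[0.959, 0.283, -0.016], [0.282, -0.959, -0.042], [-0.028, 0.036, -0.999]]
wrist_force: [-1.0, 0.8, -0.5]
opening: 0.434
```

```bash
cat >> h.py <<'E'
def marker():
    o=get_obs(); R=o["eef_rot"]; im,P=cloud("wrist"); b,g,r=[im[...,i].astype(int) for i in range(3)]
    q=P[(g-r>50)&(g-b>50)&np.isfinite(P[...,2])&(P[...,1]>.15)]; t=(q-o["position"])@R
    m=t[:,2]<np.percentile(t[:,2],30)+.006; R_=cv2.minAreaRect((t[m,:2]*1000).astype(np.float32))
    print("marker in tool: z",np.percentile(t[:,2],[2,20,50,98]).round(4),"rect",np.round(R_[0],1),np.round(R_[1],1),round(R_[2],1)); return im
E
python3 - <<'E'
from h import *
im=marker(); cv2.imwrite("pics/w10.png",im)
o=get_obs();print(o["eef_rot"].round(3).tolist(),o["wrist_force"].round(1))
go((.587,.3238,.29),np.radians(-72.1))
E
```

```text
marker in tool: z [-0.0041 -0.0032 -0.0025  0.0111] rect [-0.9  0.6] [37.9 80.2] 0.4
[[0.959, 0.283, -0.017], [0.282, -0.958, -0.042], [-0.028, 0.036, -0.999]] [-0.4  0.4 -1.2]
pos [0.4431 0.3385 0.2952] turn -0.025 then shift [0.1326 0.058  0.0034] j6 1.95 open 0.437 t 40.67
```

View pics/w10.png

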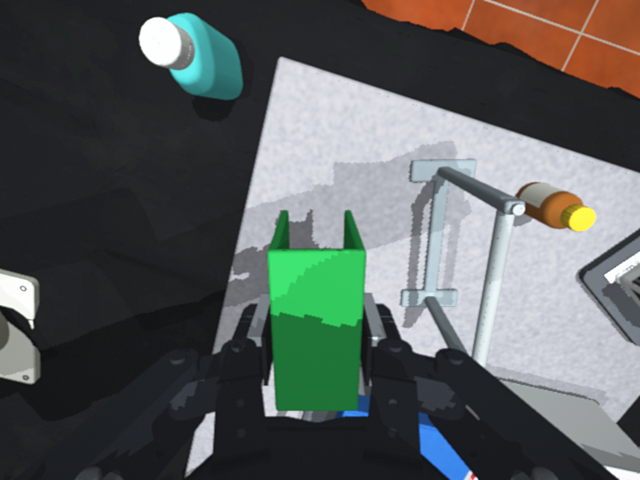

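The wrist view shows the marker held squarely between the fingers (top face (270–365, 250–410)), with the bar to its right from (440,172) to (515,208). I'll move it over the bar.

Call:
{"fn": "jog_arm", "kwargs": {
  "motion": [
    [[0.033, 0.0145, 0], -0.025, -1],
    [[0.033, 0.0145, 0], 0, -1],
    [[0.033, 0.0145, 0], 0, -1],
    [[0.033, 0.0145, 0], 0, -1],
    [[0, 0, 0], 0, -1]
  ]
}}

```text
time: 41.3
position: [0.5885, 0.3226, 0.2872]
eef_rot: [[0.947, 0.321, -0.025], [0.319, -0.946, -0.047], [-0.039, 0.037, -0.999]]
wrist_force: [-0.2, -0.1, -1.0]
opening: 0.434
```

```bash
python3 - <<'E'
from h import *
im=marker()
b,P=cloud("wrist"); z=P[...,2]
Q=P[(z>.165)&(z<.2)]; Q=Q[(Q[:,0]>.53)&(Q[:,0]<.65)&(Q[:,1]<.42)&(Q[:,1]>.22)]
print(len(Q), cv2.minAreaRect((Q[:,:2]*1000).astype(np.float32)) if len(Q)>20 else 0, np.median(Q,0))
o=get_obs();print(o["eef_rot"].round(3).tolist(),o["wrist_force"].round(1))
go((.587,.3238,.188),np.radians(-72.1))
E
```

```text
marker in tool: z [-0.0043 -0.0035 -0.003  -0.0018] rect [ -0.7 -22. ] [37.4 34.3] 0.3
2440 ((573.9005126953125, 361.7270202636719), (13.514785766601562, 92.20523834228516), 18.263174057006836) [0.5715485  0.3678257  0.18465861]
[[0.946, 0.322, -0.025], [0.32, -0.946, -0.046], [-0.038, 0.036, -0.999]] [ 0.3 -0.1 -1.5]
pos [0.5865 0.3234 0.2888] turn 0.015 then shift [ 0.0044 -0.0039  0.1006] j6 1.76 open 0.441 t 41.4
```

Call:
{"fn": "jog_arm", "kwargs": {
  "motion": [
    [[0.0035, -0.004, 0.025], 0.015, -1],
    [[0, 0, 0.02], 0, -1],
    [[0, 0, 0], 0, -1]
  ]
}}

```text
time: 41.78
position: [0.5841, 0.3275, 0.2446]
eef_rot: [[0.95, 0.312, -0.024], [0.311, -0.949, -0.045], [-0.037, 0.035, -0.999]]
wrist_force: [0.5, 0.0, -0.7]
opening: 0.433
```

```bash
python3 - <<'E'
from h import *
o=get_obs();print(o["eef_rot"].round(3).tolist(),o["wrist_force"].round(1))
go((.587,.3238,.190),np.radians(-72.1))
E
```

```text
[[0.95, 0.312, -0.024], [0.311, -0.949, -0.045], [-0.037, 0.035, -0.999]] [ 0.5  0.  -0.7]
pos [0.5841 0.3275 0.2446] turn 0.006 then shift [0.0037 0.0025 0.0546] j6 1.78 open 0.433 t 41.77
```

Call:
{"fn": "jog_arm", "kwargs": {
  "motion": [
    [[0.0035, 0, 0.02], 0, -1],
    [[0, 0, 0.018], 0, -1],
    [[0, 0, 0.008], 0, -1]
  ]
}}

```text
time: 42.15
position: [0.5853, 0.3287, 0.2037]
eef_rot: [[0.948, 0.316, -0.018], [0.316, -0.948, -0.041], [-0.03, 0.033, -0.999]]
wrist_force: [-0.1, -0.8, 0.2]
opening: 0.435
```

```bash
python3 - <<'E'
from h import *
o=get_obs();print(o["eef_rot"][:,2].round(3).tolist(),o["wrist_force"].round(1))
go((.587,.3238,.189),np.radians(-72.1))
E
```

```text
[-0.018, -0.041, -0.999] [-0.1 -0.8  0.2]
pos [0.5853 0.3287 0.2037] turn 0.01 then shift [0.0006 0.0046 0.0148] j6 1.77 open 0.435 t 42.15
```

Call:
{"fn": "jog_arm", "kwargs": {
  "motion": [
    [[0, 0, 0.01], 0, -1],
    [[0, 0, 0.006], 0, -1]
  ]
}}

```text
time: 42.4
position: [0.585, 0.3287, 0.1891]
eef_rot: [[0.948, 0.317, -0.015], [0.317, -0.948, -0.039], [-0.027, 0.033, -0.999]]
wrist_force: [-0.7, 0.1, -1.6]
opening: 0.435
```

```bash
python3 - <<'E'
from h import *
o=get_obs();print(o["eef_rot"][:,2].round(3).tolist(),o["wrist_force"].round(1))
go((.587,.3238,.189),np.radians(-72.1))
E
```

```text
[-0.015, -0.039, -0.999] [-0.7  0.1 -1.6]
pos [0.585  0.3287 0.1891] turn 0.011 then shift [0.0004 0.0053 0.0002] j6 1.77 open 0.435 t 42.4
```

Call:
{"fn": "jog_arm", "kwargs": {
  "motion": [
    [[0, 0, 0.003], 0, -1],
    [[0, 0, 0.002], 0, -1]
  ]
}}

```text
time: 42.65
position: [0.5853, 0.3288, 0.1869]
eef_rot: [[0.948, 0.318, -0.013], [0.317, -0.948, -0.037], [-0.024, 0.032, -0.999]]
wrist_force: [-2.5, -1.9, 7.7]
opening: 0.434
```

It touched at 7.7 N, with the marker's closed top resting on the bar. I'll open the gripper while holding still.

Call:
{"fn": "jog_arm", "kwargs": {
  "motion": [
    [[0, 0, 0], 0, 0.05],
    [[0, 0, 0], 0, 0.3],
    [[0, 0, 0], 0, 0.4],
    [[0, 0, -0.02], 0, 0.4],
    [[0, 0, -0.04], 0, 0.4],
    [[0, 0, -0.05], 0, 0.4],
    [[0, 0, -0.03], 0, 0.4],
    [[0, 0, 0], 0, 0.4]
  ]
}}

```text
time: 43.65
position: [0.5871, 0.3339, 0.3293]
eef_rot: [[0.948, 0.317, -0.014], [0.317, -0.948, -0.038], [-0.025, 0.032, -0.999]]
wrist_force: [0.4, 0.4, 0.2]
opening: 0.696
```

Call:
{"fn": "jog_arm", "kwargs": {
  "motion": [
    [[-0.05, 0, 0], 0, 0.4],
    [[-0.05, 0, 0], 0, 0.4],
    [[-0.05, 0, 0], 0, 0.4],
    [[-0.05, 0, 0], 0, 0.4],
    [[-0.05, 0, 0], 0, 0.4],
    [[0, 0, 0], 0, 0.4]
  ]
}}

```text
time: 44.4
position: [0.3412, 0.2502, 0.319]
eef_rot: [[0.948, 0.317, -0.033], [0.315, -0.948, -0.051], [-0.047, 0.038, -0.998]]
wrist_force: [0.8, 0.7, -0.9]
opening: 0.698
```

```bash
python3 - <<'E'
from h import *
im,P=cloud("top"); z=P[...,2];b,g,r=[im[...,i].astype(int) for i in range(3)]
q=P[(g-r>50)&(g-b>50)&(z>.15)&(P[...,1]>.2)&(P[...,1]<.45)&(P[...,0]>.5)]
print(len(q),cv2.minAreaRect((q[:,:2]*1000).astype(np.float32)),np.percentile(q[:,2],[5,50,95]).round(4))
print(np.linalg.lstsq(np.c_[q[:,:2],np.ones(len(q))],q[:,2],rcond=None)[0].round(3))
for lab,m in(("cap",(r>120)&(r-g>70)&(r-b>60)&(P[...,0]>.65)&(P[...,0]<.95)&(abs(P[...,1]-.03)<.15)),):
    n,l,s,c=cv2.connectedComponentsWithStats(m.astype(np.uint8))
    for i in range(1,n):
        if s[i,4]>8: print(lab,np.nanmedian(P[l==i],0).round(3))
Q=P[(b-r>60)&(b-g>40)&(P[...,0]>.54)&(P[...,0]<.7)&(z<.145)]; print("tray",np.linalg.lstsq(np.c_[Q[:,:2],np.ones(len(Q))],Q[:,2],rcond=None)[0].round(4))
s,_=cloud("scene")
cv2.imwrite("pics/x6.png",np.hstack([cv2.resize(im[80:360,130:450],(440,385)),cv2.resize(s[170:320,200:340],(360,385))]))
o=get_obs();print(o["wrist_force"].round(1),o["time"])
E
```

```text
549 ((587.2509765625, 326.94195556640625), (38.138343811035156, 79.40336608886719), 18.028059005737305) [0.188  0.1918 0.1954]
[-0.003 -0.008  0.196]
cap [0.812 0.093 0.068]
cap [ 0.786 -0.045  0.072]
cap [ 0.779 -0.006  0.073]
cap [0.772 0.119 0.074]
cap [0.764 0.085 0.073]
tray [ 0.0015 -0.0003  0.1313]
[ 1.1  1.3 -1.5] 44.5
```

View pics/x6.png

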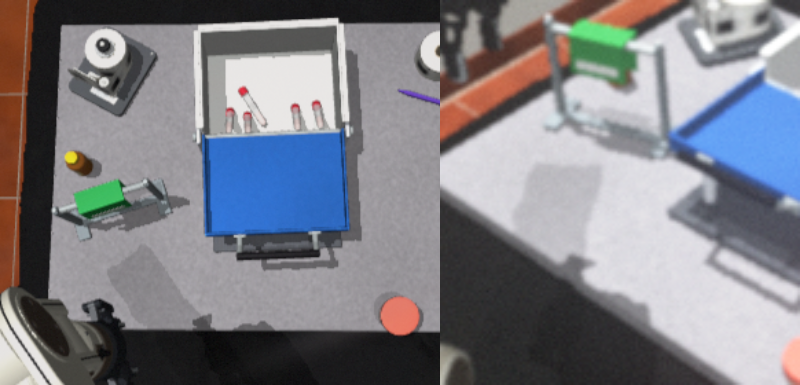

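The marker hangs level astride the bar in both halves, at (103,197) and (602,52). Five tubes are in the bin, the tray is flat, and the cup and bottles haven't moved. I'll hand in.

```bash
python3 -c "from cell import close_job; print(close_job())"
```

```text
the job is handed in; nothing more can be done
None
```

I gathered all five red-capped tubes on the flat tray and lifted it by the handle to about 1.0 rad until all five were in the white bin. I then lowered it under control, hung the green marker on the bar and handed in at about 44.5 s. No verdict came back.

**Last checks:**
- **Marker:** its top is level at z = 0.192 (expected 0.191) and sits about 3 mm from the bar's middle.
- **Tray:** the floor is flat, with a slope of about 0.0015.
- **Tubes:** all five caps are seen in the bin, at floor height. Four of the tubes lean with their tails on its low wall. I estimate the closest tube's middle at about −0.07 m in bin x, against the −0.09 m limit, worked out from geometry and not measured directly.
- **Cup and bottles:** they look where they started in the pictures; I did not measure them again at the end.

**What went off plan:**
- **Tool tilt:** the tool drifted up to about 6° out of vertical as the moves added up.
- **Second-to-last tube:** one descent pressed at 22 N and nudged the tube about 5 mm before I re-aimed and gripped it.
- **Tray lowering:** the end of it pressed down with about 48 N at the wrist, under the 120 N limit. The rules also cap pressing by the gripper's body at 40 N. This push went through the fingers holding the handle, so I don't think that limit applies.
- **Stacked tube:** one tube had moved about 4 cm on the tray, and the next one ended up resting on it. Both still slid out.

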